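# Put the measuring-room clamping parts back in their drawer

### The job

Clear up after the measuring run: open the upper drawer of the chest and put every loose V-block and clamp strap from the bench into it, all V-blocks in the bay below the specimen V-block that sits on the chest's top and all straps in the bay below the specimen strap. Then shut the drawer fully; leave the master ball and the setting ring standing where they are on the bench.

Things in the scene. Friction and masses are not known exactly. Their poses are not given: they have to be found in the camera images.
- chest: Grey bench-top chest with two dark-fronted drawers one above the other, 290 deep (its x) x 260 wide (its y) x 136 high, standing on the bench; does not move. Origin: centre of its underside; its front looks along its own -x, towards the robot. Only the upper drawer is used.
- chest_drawer0 (a joint): Travel of the upper drawer in m: 0 = shut, grows as it is pulled along the chest's -x, stops at 0.205. It runs easily (about 1 N) and stays where it is left. With the drawer pulled out by d, about d - 6 mm of its inner length is uncovered.
- chest_drawer0_handle (a point): Middle of the upper drawer's horizontal steel bar handle: bar 11 thick, 120 long along the chest's y, 35 in front of the drawer front, 100 above the bench, 36 below the chest's top. Moves with the drawer; axes as the chest's.
- left_bay (a point): Upper drawer, bay on the chest's +y side: centre of the bay's floor, 78 above the bench. Each bay is 245 long (x) x 106 wide (y) inside; side, front and back walls 36 high above the floor and 6 thick, divider between the bays 6 thick and 30 high. The front wall's inner face is at x = -122 from this point. Moves with the drawer; axes as the chest's.
- right_bay (a point): The same for the bay on the chest's -y side; the bay centres are 112 apart. In front of the front wall stands the drawer front, 15 thick, its top about 9 above the walls' top. The opening's upper edge in the chest is 46 above the bay floor.
- sample_vblock: Specimen V-block screwed to a thin black base plate (90 x 60) fixed on the chest's top, above one of the two bays: it marks the bay (chest +y or -y side) in which V-blocks are kept. Which side varies. Origin: middle of the block, 155 above the bench.
- sample_strap: Specimen clamp strap on a like base plate, on the chest's top above the other bay: it marks the bay in which clamp straps are kept. Origin: middle of the strap, 146 above the bench.
- vblock1: Loose steel V-block, 34 long (x) x 36 wide (y) x 30 high (z), V-groove along x in its top, 0.26 kg. Origin: middle of the block. On the bench in front, to the robot's right. May be absent.
- strap1: Loose slotted steel clamp strap, a flat bar 65 long (x) x 24 wide (y) x 12 thick (z) with a lengthwise slot 9.5 wide through it, 0.13 kg. Origin: middle of the bar. On the bench in front, to the robot's right. May be absent.
- vblock2: Loose steel V-block, 34 long (x) x 36 wide (y) x 30 high (z), V-groove along x in its top, 0.26 kg. Origin: middle of the block. On the bench in front, to the robot's right. May be absent.
- strap2: Loose slotted steel clamp strap, a flat bar 72 long (x) x 24 wide (y) x 12 thick (z) with a lengthwise slot 9.5 wide through it, 0.13 kg. Origin: middle of the bar. On the bench in front, to the robot's right. May be absent.
- vblock3: Loose steel V-block, 34 long (x) x 36 wide (y) x 30 high (z), V-groove along x in its top, 0.26 kg. Origin: middle of the block. On the bench in front, to the robot's right. May be absent.
- strap3: Loose slotted steel clamp strap, a flat bar 80 long (x) x 24 wide (y) x 12 thick (z) with a lengthwise slot 9.5 wide through it, 0.13 kg. Origin: middle of the bar. On the bench in front, to the robot's right. May be absent.
- vblock4: Loose steel V-block, 34 long (x) x 36 wide (y) x 30 high (z), V-groove along x in its top, 0.26 kg. Origin: middle of the block. On the bench in front, to the robot's right. May be absent.
- ball: Bystander: master ball, a 26 mm steel ball on a dark conical foot (40 across), 59 high in all, loose, standing among the parts. Origin: centre of its underside.
- ring: Bystander: dark steel setting ring, 50 across, bore 26, 18 high, loose, lying among the parts. Origin: centre of its underside.
Not all that is in view belongs to the job. What is shaped like the vblock1 but blue is not meant.

How it is judged:
By the outcome, as a careful person would: the job done as asked, in the order asked, and still so for the second after the job is handed in, with the robot touching nothing.
Of vblock1, strap1, vblock2, strap2, vblock3, strap3, vblock4 only 5 to 7 are there at a start; the rules pass over those that are not, and their reading is None.
At some moment in a run one of vblock1, strap1, vblock2, strap2, vblock3, strap3, vblock4 may be knocked a few centimetres aside while the robot is not near it.
Once in a run the grip may slacken for a moment while it holds something.
It also fails if it takes over 210 s, if anything falls off the work surface, if the arm or the gripper's body presses on something with over 40 N, if the wrist force passes 120 N, or if a joint passes its speed limit or range.

### The arm

A 6-joint arm with a two-finger parallel gripper is mounted at the origin on the work surface. World frame = base frame: x ahead of the robot, y to its left, z up, the work surface at z = 0. Lengths are in mm, angles in rad, forces in N, time in s.
With the tool pointing down it reaches from about 275 to 750 mm from the base axis. Payload 10.2 kg.
Tool frame: the origin (TCP) lies midway between the tips of the shut fingers; the grasp point (between the pads) lies 19 mm behind it; z points along the fingers, y is the line along which they close (so a half turn about z gives the same grasp; the last joint's range is limited). The gripper opens to 85 mm and grips with 20 to 120 N. Pads are 22 mm wide; open, the fingers measure 114 mm over their backs; the gripper's body (76 mm by 85 mm) begins 54 mm behind the grasp point. The pads swing forward as they close: fully open they stand 13 mm farther back than shut.
Start: joints at [1.026, 0.313, 1.498, -0, 1.331, -0.223], TCP at [166.057, 498.052, 231.294] pointing down, gripper open.
Joint ranges: [-2.94, 2.94], [-0.97, 2.17], [0.19, 2.56], [-1.23, 4.37], [0.02, 3.11], [-2.88, 2.88]. Speed limits (rad/s): [2.39, 2.39, 3.01, 3.14, 3.14, 3.14].

### API

Orientations are given as a unit quaternion [w, x, y, z].
In Python, from rig import ctrl, capture, camera_info gives the robot as it stands.
- The arm moves only by the tool apply_moves, never from a script. Its argument "targets" is a list of rows, each a list of 3 entries, a list of its own where there are three numbers: the finger opening in mm, from 0 to 85.4, then the shift along the world's x, y, z in mm, then the turn, a rotation vector about the world's x, y, z in degrees. In form: [[grip, [dx, dy, dz], [rx, ry, rz]], ...]. A call has 1 to 20 rows; each row is the pose to reach, as a shift and turn from the pose commanded when the call began; what a row does not reach only later rows make up. A row lasts 1/10 s, in which the tool goes at most 50 mm and 8.59 degrees, less where a joint would pass 70% of its speed; a pose out of reach is approached as far as the arm can. A call with a gripper value outside its range is refused whole. The fingers move at their own pace and stop on an object; "squeeze" is the grip in N (left out, the last holds). Time passes only in rows, so rows that repeat a pose let the fingers close. It gives the time, the measured TCP pose, the force, the opening and the grip force at its end, in the units of the state.
- ctrl.sense(): the state, without advancing time (a new reading comes with each control period).
- capture(name): name is "scene" or "side" or "wrist"; returns (picture, depth): 400x640x3 uint8, blue, green, red; 400x640 float32, mm along the optical axis (not along the pixel's ray), 0 where there is no reading.
- camera_info(name): a dict with "vfov" (degrees; the focal length in pixels is half the picture's height over the tangent of half this angle, whatever the lens; pixels are square), "cx", "cy" (the principal point, pixels), "k1" (the pictures are not rectified: a ray, as slopes to the right and down, at radius r is drawn at 1 + k1 r^2 times it, then the intrinsics apply), "extrinsics" (4x4, takes a point from camera to world coordinates). Camera axes: x right, y down, z forward; pixel columns grow to the right and rows downward; lengths in mm; the calibration is good to about 2 mm. A picture is of the moment at which its call begins: read the wrist's pose just before it. camera_info takes no time and is no camera call; for the wrist camera it gives the pose at the moment of the call.
- ctrl.finish_job(): hands the job in; it is judged then, once.
The state is a dict: "time_s": time; "joints": joint angles; "dq": joint speeds; "tau": joint torques, N m; "eef_pos": TCP position; "ee_rot": TCP orientation; "force": force on the tool from outside, world axes, zero at the start; "wrist_torque": the same for the moment, N m; "grip_width": opening from 0.0 (shut) to 1.0 (fully open); "grip_force": force on a finger pad.
Only numpy, scipy, OpenCV 4.12 (cv2) and the standard library are available. Lean on these libraries where they do the work, as an engineer would, in place of code of your own. Each camera call takes 0.05 s, during which the arm holds its last target. There are 200 camera calls.

## Working session

There is one attempt and no reset: what is moved stays moved. The work goes in short steps, Python scripts to look and compute and a tool call to move; the robot and the scene stay as the last step left them, time stands still between calls to the robot, and variables do not carry over. Pictures are saved under pics/ and viewed, at most 14 in all, crops included, and the job is handed in when it is done.

Besides the shell and the picture viewer there is one more tool, called after "Call:" by a JSON object that holds its "name" and its "arguments". apply_moves: Moves the arm, as the interface text tells. Its arguments: {"type":"object","properties":{"targets":{"type":"array","items":{"type":"array"}},"squeeze":{"type":"number"}},"required":["targets"]}

```bash
ls; mkdir -p pics; cat > h.py <<'E'
import numpy as np, cv2
from rig import ctrl, capture, camera_info
def K(ci):
    f=200/np.tan(np.radians(ci["vfov"])/2)
    return f,ci["cx"],ci["cy"],ci["k1"],np.array(ci["extrinsics"])
def rays(ci,uv):
    f,cx,cy,k1,T=K(ci); d=(np.asarray(uv,float).reshape(-1,2)-[cx,cy])/f
    s=d.copy()
    for _ in range(20): s=d/(1+k1*(s**2).sum(1,keepdims=True))
    return s,T
def onplane(ci,uv,z):
    s,T=rays(ci,uv); r=np.c_[s,np.ones(len(s))]@T[:3,:3].T; o=T[:3,3]
    return o+r*((z-o[2])/r[:,2])[:,None]
def cloud(ci,depth):
    v,u=np.mgrid[:400,:640]; s,T=rays(ci,np.c_[u.ravel(),v.ravel()])
    p=np.c_[s,np.ones(len(s))]*depth.reshape(-1,1)
    return (p@T[:3,:3].T+T[:3,3]).reshape(400,640,3)
def proj(ci,p):
    f,cx,cy,k1,T=K(ci); q=(np.asarray(p,float).reshape(-1,3)-T[:3,3])@T[:3,:3]
    s=q[:,:2]/q[:,2:]; s=s*(1+k1*(s**2).sum(1,keepdims=True)); return s*f+[cx,cy]
E
python3 - <<'E'
from h import *
for n in("scene","side","wrist"):
    ci=camera_info(n);print(n,ci["vfov"],ci["cx"],ci["cy"],ci["k1"]);print(np.round(ci["extrinsics"],2).tolist())
    im,d=capture(n);cv2.imwrite(f"pics/{n}0.png",im);np.savez(f"{n}0.npz",im=im,d=d)
print(ctrl.sense())
E
```

```text
pics
scene 52.022607172255576 321.2856232862242 200.52166453737954 -0.04430503816608495
[[0.79, 0.53, -0.31, 999.81], [0.61, -0.68, 0.41, -637.77], [0.0, -0.51, -0.86, 1189.84], [0.0, 0.0, 0.0, 1.0]]
side 49.5729581457557 315.8202679314732 194.29511197258358 -0.02442163387973864
[[0.79, -0.42, 0.46, 110.25], [-0.62, -0.55, 0.56, -746.21], [0.01, -0.73, -0.69, 896.39], [0.0, 0.0, 0.0, 1.0]]
wrist 67.12021870073396 319.7927990015202 199.33833224293159 0.016317045142383496
[[0.32, 0.9, 0.31, 87.01], [0.95, -0.3, -0.1, 525.27], [-0.0, 0.33, -0.95, 372.49], [0.0, 0.0, 0.0, 1.0]]
{'time_s': 0.15, 'joints': array([ 1.02558626e+00,  3.13326191e-01,  1.49822336e+00,  3.82494366e-05,
        1.33098138e+00, -2.23406744e-01]), 'dq': array([-7.51705999e-05, -2.09069827e-03, -2.12844556e-03, -6.98595022e-04,
       -1.45128721e-04,  9.25050304e-04]), 'tau': array([ 5.94259200e-04, -4.12375367e+01, -2.59796119e+01, -1.05108104e-04,
        3.25064437e-03,  9.54846655e-06]), 'eef_pos': array([165.95956363, 497.89645242, 230.87888226]), 'ee_rot': array([-1.93107911e-04,  1.60212761e-01,  9.87082393e-01, -4.27952025e-04]), 'force': array([-0.18805409, -1.03202728, -0.62588518]), 'wrist_torque': array([ 0.00930917, -0.01133023, -0.02331449]), 'grip_force': 0.0, 'grip_width': 1.0028731270004092}
```

View pics/scene0.png

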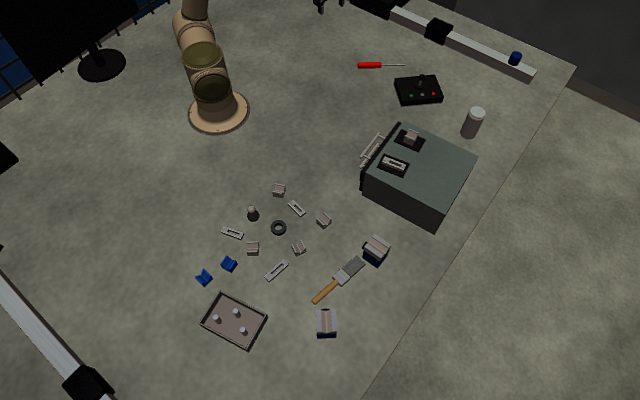

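View pics/side0.png

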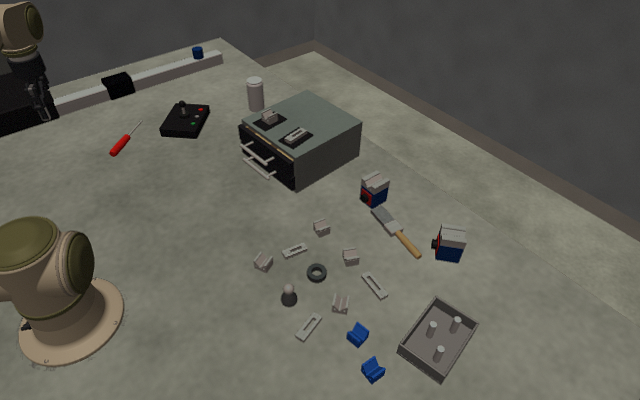

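The scene view shows all seven parts. V-blocks are at (279,189), (324,220), (252,248) and (299,247). Straps are at (232,233), (297,208) and (276,270). The ball is at (252,212), the ring at (279,227), and the blue decoys at (229,264) and (204,277). The specimen V-block at (410,138) is on the chest's far side and the specimen strap at (394,163) on its near side.

```bash
cat >> h.py <<'E'
def clusters(im,d,ci,box,zmin=5,amin=25):
    P=cloud(ci,d); x0,x1,y0,y1=box
    m=(P[...,2]>zmin)&(P[...,2]<90)&(P[...,0]>x0)&(P[...,0]<x1)&(P[...,1]>y0)&(P[...,1]<y1)&(d>0)
    n,l,st,c=cv2.connectedComponentsWithStats(m.astype(np.uint8))
    out=[]
    for i in range(1,n):
        if st[i,4]<amin: continue
        k=l==i; p=P[k]; zt=np.percentile(p[:,2],95); top=p[p[:,2]>zt-5]
        (cx,cy),(w,h),a=cv2.minAreaRect(top[:,:2].astype(np.float32))
        if w<h: w,h,a=h,w,a+90
        out.append(dict(px=c[i].round(),n=st[i,4],z=zt,c=(round(cx,1),round(cy,1)),wh=(round(w,1),round(h,1)),a=(a+90)%180-90,col=im[k].mean(0).round()))
    return out
E
python3 - <<'E'
from h import *
for n in("scene","side"):
    z=np.load(f"{n}0.npz");ci=camera_info(n);print(n)
    P=cloud(ci,z['d']); print("bench z",np.median(P[...,2][(P[...,2]<20)&(P[...,2]>-20)]))
    for o in clusters(z['im'],z['d'],ci,(250,800,-500,100)):print(o['px'],o['n'],round(o['z'],1),o['c'],o['wh'],round(o['a'],1),o['col'])
    m=(abs(P[...,2]-136)<4)&(P[...,0]>300)&(P[...,1]>-200); m=m.astype(np.uint8)
    nn,l,st,c=cv2.connectedComponentsWithStats(m);i=1+st[1:,4].argmax()
    print("chest",cv2.minAreaRect(P[l==i][:,:2].astype(np.float32)),st[i], np.median(P[l==i][:,2]))
    q=P[(P[...,2]>141)&(P[...,2]<180)&(P[...,0]>450)&(P[...,1]<250)&(P[...,1]>-200)]
    print(len(q))
    c=cv2.resize(z['im'][120:300,180:400] if n=="scene" else z['im'][190:370,230:450],None,fx=3.3,fy=3.3,interpolation=cv2.INTER_CUBIC)
    cv2.imwrite(f"pics/{n}0c.png",c)
E
```

```text
scene
bench z -0.7921853410487074
[380. 196.] 625 86.5 (721.4, 31.5) (157.2, 10.1) 1.9 [22. 25. 26.]
[279. 190.] 136 31.4 (432.6, -140.7) (39.7, 33.5) -68.1 [78. 85. 91.]
[297. 208.] 121 14.9 (522.3, -151.9) (65.8, 23.9) -7.9 [108. 113. 112.]
[252. 213.] 141 57.4 (426.6, -261.6) (18.9, 16.1) 40.1 [44. 47. 51.]
[324. 220.] 148 30.1 (624.9, -139.0) (37.3, 29.9) 78.8 [78. 84. 90.]
[278. 227.] 153 20.4 (522.5, -245.8) (47.6, 45.1) -50.1 [35. 36. 33.]
[232. 232.] 137 15.0 (417.0, -351.0) (72.2, 24.8) 16.3 [108. 113. 112.]
[367. 245.] 84 84.3 (796.2, -135.6) (54.3, 7.0) 88.5 [68. 70. 72.]
[298. 247.] 148 30.4 (620.0, -262.2) (36.5, 35.2) -27.9 [84. 90. 96.]
[252. 248.] 166 31.0 (508.6, -352.2) (38.3, 33.5) -49.3 [81. 87. 93.]
[228. 264.] 175 31.1 (486.7, -436.5) (38.5, 34.2) 8.7 [87. 36. 13.]
[338. 279.] 554 21.0 (779.9, -271.7) (198.5, 39.3) 82.2 [ 79.  95. 105.]
[276. 270.] 178 15.0 (612.5, -360.6) (80.4, 24.7) 83.5 [108. 108. 107.]
[257. 312.] 115 41.1 (651.3, -491.5) (77.3, 16.1) 0.3 [52. 57. 61.]
chest ((785.9573974609375, 165.99972534179688), (275.35113525390625, 266.1803894042969), 
[... 552 characters left out ...]
22.5, -244.8) (48.2, 47.3) 52.6 [49. 52. 50.]
[374. 286.] 284 14.8 (612.7, -356.8) (81.4, 25.4) 82.6 [105. 113. 114.]
[288. 295.] 272 58.5 (426.0, -261.8) (21.0, 19.2) -42.0 [61. 64. 67.]
[340. 304.] 268 31.5 (509.3, -350.1) (36.0, 35.0) -50.4 [ 98. 105. 110.]
[430. 309.] 315 42.9 (642.5, -498.6) (103.1, 21.0) 11.3 [74. 78. 82.]
[308. 327.] 298 15.4 (417.4, -347.2) (71.2, 24.6) 16.4 [112. 121. 121.]
[357. 334.] 348 32.5 (488.9, -432.6) (38.0, 35.1) 8.0 [105.  54.  25.]
[367. 362.] 78 32.8 (460.8, -495.8) (34.2, 6.1) -3.4 [111.  61.  31.]
chest ((787.463134765625, 169.48509216308594), (281.2671813964844, 266.22552490234375), 4.05051851272583) [ 241   90  121   70 3530] 136.84811409476515
1485
```

View pics/scene0c.png

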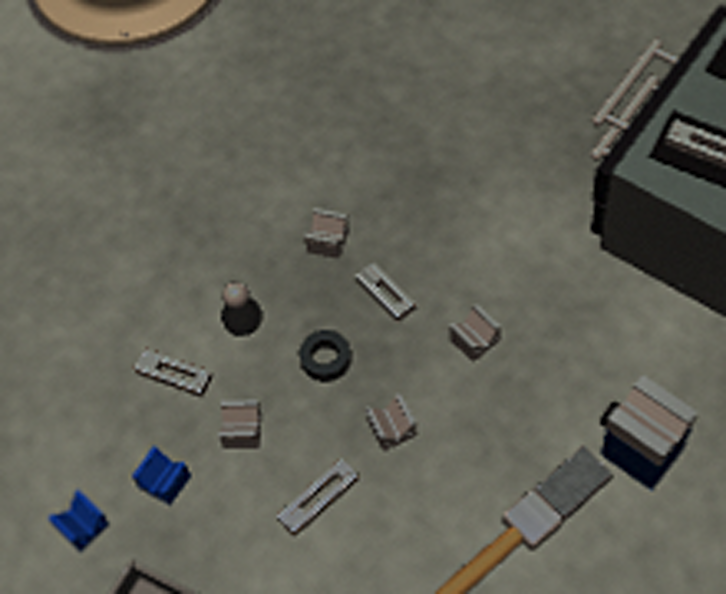

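The crop confirms four grey V-blocks, three straps, the ring and the ball, plus two blue decoys that I won't touch. Next I'll measure the chest handle and the specimen sides.

```bash
python3 - <<'E'
from h import *
for n in("scene","side"):
    z=np.load(f"{n}0.npz");ci=camera_info(n);P=cloud(ci,z['d']);print(n)
    im=z['im']; br=im.min(2)
    m=(P[...,2]>92)&(P[...,2]<110)&(P[...,0]>560)&(P[...,0]<660)&(P[...,1]>50)&(P[...,1]<290)&(z['d']>0)
    ys=P[m];print("handle region",len(ys))
    mm=m&(br>60); nn,l,st,c=cv2.connectedComponentsWithStats(mm.astype(np.uint8),connectivity=8);i=1+st[1:,4].argmax();p=P[l==i]
    print(st[i],cv2.minAreaRect(p[:,:2].astype(np.float32)),np.percentile(p[:,2],[5,50,95]).round(1))
    # edges of the chest top: front edge fit
    t=(abs(P[...,2]-136)<4)&(P[...,0]>560)&(P[...,1]>-20)&(P[...,1]<350); q=P[t]
    b=[]
    for y in range(60,290,10):
        s=q[abs(q[:,1]-y)<5]
        if len(s)>5:b.append((y,s[:,0].min(),s[:,0].max()))
    b=np.array(b);print("front edge x=a+b*(y-170)",np.polyfit(b[:,0]-170,b[:,1],1).round(3),"back",np.polyfit(b[:,0]-170,b[:,2],1).round(3))
    e=[]
    for x in range(680,900,10):
        s=q[abs(q[:,0]-x)<5]
        if len(s)>5:e.append((x,s[:,1].min(),s[:,1].max()))
    e=np.array(e);print("sides",np.polyfit(e[:,0]-780,e[:,1],1).round(3),np.polyfit(e[:,0]-780,e[:,2],1).round(3))
    u=(P[...,2]>141)&(P[...,2]<180)&(P[...,0]>620)&(P[...,0]<850)&(P[...,1]<300)&(P[...,1]>40)
    nn,l,st,c=cv2.connectedComponentsWithStats(u.astype(np.uint8))
    for i in range(1,nn):
        if st[i,4]>20:print("spec",P[l==i].mean(0).round(),cv2.minAreaRect(P[l==i][:,:2].astype(np.float32)),P[l==i][:,2].max())
E
```

```text
scene
handle region 137
[360 132  26  27 120] ((607.6943359375, 153.2367706298828), (34.01449203491211, 134.06910705566406), 4.185917854309082) [ 99.3 102.9 107.1]
front edge x=a+b*(y-170) [-7.30000e-02  6.49871e+02] back [-6.80000e-02  9.22783e+02]
sides [ 0.072 35.76 ] [8.20000e-02 2.96789e+02]
spec [703. 218. 159.] ((700.6825561523438, 216.55380249023438), (38.84244918823242, 44.191410064697266), 13.141511917114258) 173.45703884969396
spec [715. 100. 149.] ((711.6683349609375, 104.78628540039062), (80.96163177490234, 42.17724609375), 3.4640886783599854) 158.30774956378332
side
handle region 376
[239 141  35  25 154] ((611.9937133789062, 156.560546875), (43.4077262878418, 130.2884979248047), 4.278947830200195) [100.4 104.4 107.8]
front edge x=a+b*(y-170) [-7.40000e-02  6.48208e+02] back [4.000000e-03 2.307067e+03]
sides [ 0.076 37.665] [7.90000e-02 2.99599e+02]
spec [698. 218. 154.] ((704.3942260742188, 220.0815887451172), (90.44792175292969, 63.103450775146484), 3.9479503631591797) 173.05703335710484
spec [712.  99. 147.] ((712.90185546875, 101.04983520507812), (91.72320556640625, 61.80126953125), 11.710704803466797) 156.41915231221333
```

Chest yaw is about −4.2° in slope terms, so its x axis is at +4.2°. V-blocks go in the +y bay and straps in the −y bay. I'll move above the handle at about (597,154).

Call:
{"name": "apply_moves", "arguments": {"targets": [[60,[431,-344,-20],[0,0,-67.4]],[60,[431,-344,-20],[0,0,-67.4]],[60,[431,-344,-20],[0,0,-67.4]],[60,[431,-344,-20],[0,0,-67.4]],[60,[431,-344,-20],[0,0,-67.4]],[60,[431,-344,-20],[0,0,-67.4]],[24,[431,-344,-20],[0,0,-67.4]],[24,[431,-344,-20],[0,0,-67.4]],[24,[431,-344,-20],[0,0,-67.4]],[24,[431,-344,-20],[0,0,-67.4]],[24,[431,-344,-20],[0,0,-67.4]],[24,[431,-344,-20],[0,0,-67.4]],[24,[431,-344,-20],[0,0,-67.4]],[24,[431,-344,-20],[0,0,-67.4]],[24,[431,-344,-20],[0,0,-67.4]],[24,[431,-344,-20],[0,0,-67.4]]], "squeeze": 40}}

```text
time_s: 1.75
eef_pos: [596.5, 154.9, 211.7]
ee_rot: [0.0, 0.68, 0.733, 0.0]
force: [-0.2, -0.2, 0.3]
grip_width: 0.28
grip_force: 0.0
```

```bash
python3 - <<'E'
from h import *
ci=camera_info("wrist");s=ctrl.sense();im,d=capture("wrist");cv2.imwrite("pics/w1.png",im);np.savez("w1.npz",im=im,d=d)
print(s['eef_pos'].round(1),s['ee_rot'].round(4),s['joints'].round(2),s['grip_width']*85.4)
T=np.array(ci["extrinsics"]);print(T.round(3).tolist())
P=cloud(ci,d);m=(abs(P[...,2]-101)<8)&(P[...,0]>560)&(P[...,0]<650)&(im.min(2)>60)
nn,l,st,c=cv2.connectedComponentsWithStats(m.astype(np.uint8))
for i in range(1,nn):
    if st[i,4]>100:print(c[i].round(),st[i],cv2.minAreaRect(P[l==i][:,:2].astype(np.float32)),P[l==i].mean(0).round(1))
print(proj(ci,[s['eef_pos'],[597,154,100]]).round())
E
```

```text
[596.5 154.9 211.7] [1.000e-04 6.805e-01 7.328e-01 2.000e-04] [ 0.06  0.53  1.23  0.    1.38 -0.01] 23.914086920384317
[[0.997, 0.071, 0.026, 591.089], [0.075, -0.943, -0.326, 239.526], [0.001, 0.327, -0.945, 353.381], [0.0, 0.0, 0.0, 1.0]]
[325. 186.] [ 313  121   51  142 2287] ((612.0663452148438, 155.8118896484375), (40.589210510253906, 130.3394775390625), 4.321230411529541) [601.5 163.5 103.1]
[[318. 263.]
 [319. 197.]]
```

View pics/w1.png

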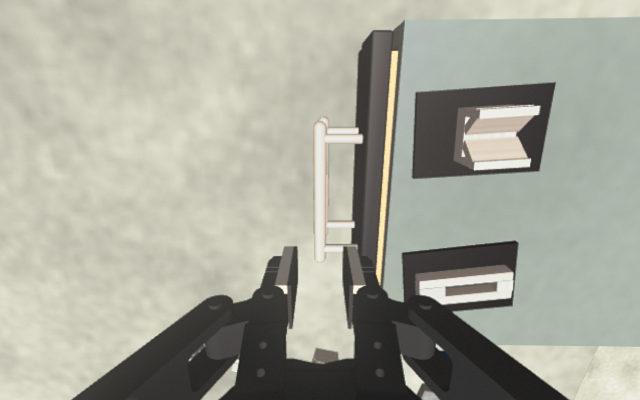

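The bar runs vertically at column 320, rows 122–260, centred between the pads at columns 296 and 346. The drawer front starts at about column 357. I'll descend with a 20 mm opening and grip.

Call:
{"name": "apply_moves", "arguments": {"targets": [[20,[2,0,-30],[0,0,0]],[20,[2,0,-60],[0,0,0]],[20,[2,0,-80],[0,0,0]],[20,[2,0,-95],[0,0,0]],[20,[2,0,-110],[0,0,0]],[20,[2,0,-122],[0,0,0]],[20,[2,0,-128],[0,0,0]],[20,[2,0,-128],[0,0,0]],[5,[2,0,-128],[0,0,0]],[5,[2,0,-128],[0,0,0]],[5,[2,0,-128],[0,0,0]],[5,[2,0,-128],[0,0,0]]]}}

```text
time_s: 3.0
eef_pos: [599.2, 154.2, 83.7]
ee_rot: [0.0, 0.681, 0.732, 0.0]
force: [0.4, 1.4, -0.3]
grip_width: 0.109
grip_force: 39.2
```

Call:
{"name": "apply_moves", "arguments": {"targets": [[5,[-20,-1.5,0],[0,0,0]],[5,[-40,-3,0],[0,0,0]],[5,[-60,-4.5,0],[0,0,0]],[5,[-80,-6,0],[0,0,0]],[5,[-100,-7.4,0],[0,0,0]],[5,[-120,-8.9,0],[0,0,0]],[5,[-140,-10.4,0],[0,0,0]],[5,[-160,-11.9,0],[0,0,0]],[5,[-175,-13,0],[0,0,0]],[5,[-188,-13.9,0],[0,0,0]],[5,[-197,-14.5,0],[0,0,0]],[5,[-203,-15,0],[0,0,0]],[5,[-203,-15,0],[0,0,0]],[5,[-203,-15,0],[0,0,0]],[20,[-203,-15,0],[0,0,0]],[20,[-203,-15,0],[0,0,0]],[20,[-203,-15,0],[0,0,0]]]}}

```text
time_s: 4.7
eef_pos: [396.1, 139.0, 83.1]
ee_rot: [-0.0, 0.681, 0.732, -0.0]
force: [0.1, 0.0, -0.1]
grip_width: 0.235
grip_force: 0.0
```

Call:
{"name": "apply_moves", "arguments": {"targets": [[20,[0,0,10],[0,0,0]],[20,[0,0,30],[0,0,0]],[20,[0,0,50],[0,0,0]],[20,[0,0,100],[0,0,0]],[20,[0,0,140],[0,0,0]],[20,[0,-50,150],[0,0,0]],[20,[0,-100,150],[0,0,0]],[20,[0,-150,150],[0,0,0]],[20,[0,-150,150],[0,0,0]]]}}

```text
time_s: 5.6
eef_pos: [396.0, -15.6, 234.1]
ee_rot: [0.001, 0.684, 0.73, -0.0]
force: [0.3, -0.4, 0.7]
grip_width: 0.234
grip_force: 0.0
```

```bash
cat > look.py <<'E'
from h import *
import sys
tag=sys.argv[1]
for n in("scene","side"):
    ci=camera_info(n);im,d=capture(n);np.savez(f"{n}{tag}.npz",im=im,d=d)
    cv2.imwrite(f"pics/{n}{tag}.png",im);print(n)
    for o in clusters(im,d,ci,(250,690,-480,-30)):
        print(o['px'],o['n'],round(o['z'],1),o['c'],o['wh'],round(o['a'],1),o['col'])
s=ctrl.sense();print(s['eef_pos'].round(1),s['ee_rot'].round(3),s['time_s'])
E
python3 look.py 1
python3 - <<'E'
from h import *
for n in ("scene","side"):
    z=np.load(n+"1.npz");P=cloud(camera_info(n),z['d']);im=z['im']
    # drawer front top edge z~123
    m=(P[...,2]>116)&(P[...,2]<128)&(P[...,0]>380)&(P[...,0]<640)&(P[...,1]>0)&(P[...,1]<300)
    nn,l,st,c=cv2.connectedComponentsWithStats(m.astype(np.uint8))
    for i in range(1,nn):
        if st[i,4]>30:print("front",st[i],cv2.minAreaRect(P[l==i][:,:2].astype(np.float32)))
    m=(P[...,2]>96)&(P[...,2]<110)&(P[...,0]>360)&(P[...,0]<425)&(P[...,1]>50)&(P[...,1]<220)&(im.min(2)>60)
    print("bar",cv2.minAreaRect(P[m][:,:2].astype(np.float32)))
z=np.load("side1.npz")['im']; cv2.imwrite("pics/d1.png",cv2.resize(z[80:280,150:420],None,fx=2.9,fy=2.9))
E
```

```text
scene
[279. 190.] 137 30.3 (433.9, -139.2) (37.8, 34.0) -67.7 [79. 86. 93.]
[297. 208.] 126 14.6 (522.6, -152.0) (64.2, 24.6) -11.4 [110. 116. 114.]
[252. 213.] 133 57.7 (426.6, -262.1) (17.1, 16.3) 60.2 [46. 50. 54.]
[324. 220.] 147 30.5 (625.3, -138.6) (36.6, 32.8) 79.7 [79. 85. 92.]
[278. 227.] 158 20.2 (523.9, -245.8) (48.0, 44.6) -9.7 [36. 36. 33.]
[232. 232.] 138 14.4 (415.9, -350.5) (72.6, 24.7) 20.2 [108. 113. 112.]
[298. 248.] 152 30.9 (620.5, -262.8) (36.2, 35.6) 63.4 [85. 91. 97.]
[252. 248.] 162 30.8 (509.6, -352.2) (38.7, 33.2) -51.1 [83. 90. 96.]
[228. 264.] 173 30.6 (487.0, -435.6) (37.5, 33.0) 9.0 [88. 36. 13.]
[276. 270.] 182 13.9 (612.2, -359.7) (78.1, 24.6) 82.2 [109. 109. 109.]
side
[321. 227.] 219 32.0 (624.8, -135.5) (39.6, 33.4) 77.8 [ 92.  99. 105.]
[294. 250.] 215 14.9 (521.5, -150.4) (65.2, 26.8) -10.6 [106. 114. 116.]
[350. 256.] 248 31.8 (620.9, -259.6) (39.8, 33.2) 62.8 [ 96. 103. 109.]
[262. 262.] 257 31.7 (433.3, -138.1) (38.6, 34.8) -66.1 [ 92.  99. 105.]
[316. 273.] 275 20.7 (521.8, -243.2) (47.7, 47.6) 31.5 [50. 53. 51.]
[374. 285.] 281 14.9 (612.7, -358.1) (81.0, 24.9) 82.3 [108. 115. 117.]
[288. 296.] 277 58.7 (424.7, -260.6) (19.4, 18.6) -45.0 [62. 66. 69.]
[340. 304.] 267 31.5 (509.5, -349.7) (36.2, 35.1) -50.8 [100. 108. 113.]
[308. 327.] 302 15.7 (417.4, -347.2) (72.2, 24.8) 16.7 [115. 123. 123.]
[357. 334.] 350 32.9 (488.1, -432.1) (37.0, 34.4) 10.0 [107.  56.  26.]
[396.  -11.7 233.8] [0.    0.682 0.731 0.   ] 5.7
front [309  98  43  48 278] ((441.2625427246094, 140.1388702392578), (21.947290420532227, 255.17779541015625), 4.398895263671875)
bar ((404.3392028808594, 138.84805297851562), (31.06484031677246, 130.09750366210938), 4.895456314086914)
front [210 173  25  27 185] ((445.80322265625, 75.5710678100586), (21.46578598022461, 123.03895568847656), 3.972414970397949)
bar ((409.2917785644531, 139.09951782226562), (33.95017623901367, 128.94027709960938), 3.163283109664917)
```

View pics/d1.png

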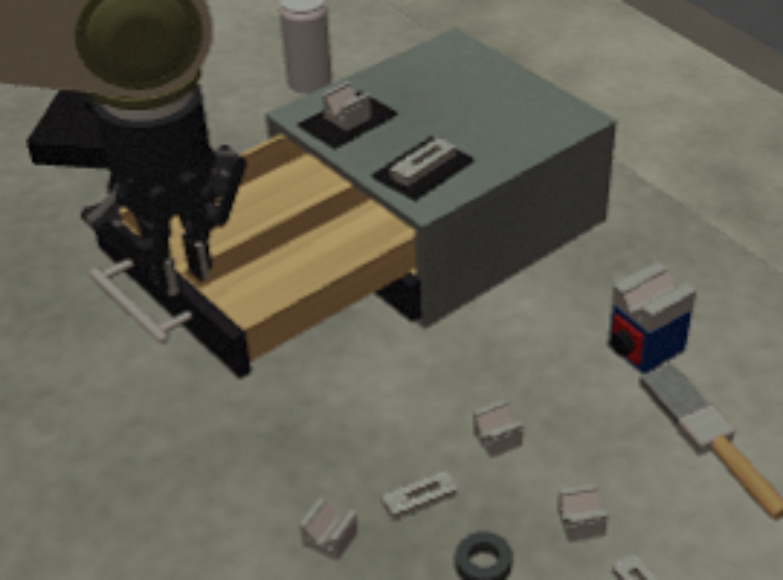

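The drawer is open and both bays are empty. Bar centre is at about (396,139), so the bay centres are about (569,208) for V-blocks and (578,96) for straps. Next I need the groove axes.

```bash
cat >> h.py <<'E'
def groove(P,c,yaw):
    # compare z profile across two axes; returns groove angle (deg)
    q=P.reshape(-1,3);q=q[(np.hypot(q[:,0]-c[0],q[:,1]-c[1])<22)&(q[:,2]>14)]
    r=[]
    for a in(yaw,yaw+90):
        t=np.radians(a);v=-(q[:,0]-c[0])*np.sin(t)+(q[:,1]-c[1])*np.cos(t)
        r.append(np.median(q[abs(v)>12,2])-np.median(q[abs(v)<4,2]))
    return yaw+90*int(np.argmax(r)),np.round(r,1)
E
python3 - <<'E'
from h import *
for n in("scene","side"):
    z=np.load(n+"1.npz");P=cloud(camera_info(n),z['d'])
    for nm,c,y in(("A",(433.5,-138.5),-67),("B",(625,-137),79),("C",(620.7,-261),63),("D",(509.5,-351),-51)):
        print(n,nm,groove(P,c,y))
E
```

```text
scene A (23, array([1.8, 8.5]))
scene B (169, array([-2.6, 12.9]))
scene C (153, array([-0. , 11.9]))
scene D (39, array([-0.5, 11.9]))
side A (23, array([-2.9, 11.1]))
side B (169, array([-2.3, 12.1]))
side C (153, array([-0.7, 10.2]))
side D (39, array([-2. , 13.9]))
```

Call:
{"name": "apply_moves", "arguments": {"targets": [[60,[229,-126,-113],[0,0,75]],[60,[229,-126,-113],[0,0,75]],[60,[229,-126,-113],[0,0,75]],[60,[229,-126,-113],[0,0,75]],[60,[229,-126,-113],[0,0,75]],[60,[229,-126,-113],[0,0,75]],[60,[229,-126,-113],[0,0,75]],[60,[229,-126,-113],[0,0,75]],[60,[229,-126,-113],[0,0,75]],[60,[229,-126,-113],[0,0,75]],[60,[229,-126,-160],[0,0,75]],[60,[229,-126,-200],[0,0,75]],[60,[229,-126,-220],[0,0,75]],[60,[229,-126,-231],[0,0,75]],[60,[229,-126,-231],[0,0,75]],[25,[229,-126,-231],[0,0,75]],[25,[229,-126,-231],[0,0,75]],[25,[229,-126,-231],[0,0,75]],[25,[229,-126,-231],[0,0,75]],[25,[229,-126,-231],[0,0,75]]], "squeeze": 50}}

```text
time_s: 7.7
eef_pos: [626.1, -137.1, 4.2]
ee_rot: [0.002, 0.095, 0.996, -0.0]
force: [-0.4, 2.1, 6.3]
grip_width: 0.411
grip_force: 51.8
```

Call:
{"name": "apply_moves", "arguments": {"targets": [[25,[0,0,10],[0,0,0]],[25,[0,0,50],[0,0,0]],[25,[0,0,100],[0,0,0]],[25,[0,0,150],[0,0,7]],[25,[-20,40,158],[0,0,15]],[25,[-37,90,158],[0,0,15]],[25,[-37,140,158],[0,0,15]],[25,[-37,190,158],[0,0,15]],[25,[-37,240,158],[0,0,15]],[25,[-37,290,158],[0,0,15]],[25,[-37,330,158],[0,0,15]],[25,[-37,346,158],[0,0,15]],[25,[-37,346,158],[0,0,15]],[25,[-37,346,158],[0,0,15]]]}}

```text
time_s: 9.1
eef_pos: [588.0, 208.3, 160.4]
ee_rot: [-0.0, -0.036, 0.999, -0.0]
force: [0.9, 0.1, -2.8]
grip_width: 0.411
grip_force: 51.0
```

Call:
{"name": "apply_moves", "arguments": {"targets": [[25,[0,0,-25],[0,0,0]],[25,[0,0,-50],[0,0,0]],[25,[0,0,-65],[0,0,0]],[25,[0,0,-73],[0,0,0]],[25,[0,0,-76],[0,0,0]],[25,[0,0,-76],[0,0,0]]]}}

```text
time_s: 9.7
eef_pos: [588.4, 208.4, 84.8]
ee_rot: [0.0, -0.036, 0.999, -0.0]
force: [-0.5, 0.5, -3.0]
grip_width: 0.412
grip_force: 51.0
```

Call:
{"name": "apply_moves", "arguments": {"targets": [[25,[0,0,-2],[0,0,0]],[25,[0,0,-2],[0,0,0]],[56,[0,0,-2],[0,0,0]],[56,[0,0,-2],[0,0,0]],[56,[0,0,-2],[0,0,0]],[56,[0,0,20],[0,0,0]],[56,[0,0,60],[0,0,0]],[56,[0,0,80],[0,0,0]],[56,[10,-50,80],[0,0,0]],[56,[20,-100,80],[0,0,-8]],[56,[32.5,-150,80],[0,0,-16]],[56,[32.5,-200,80],[0,0,-24]],[56,[32.5,-250,80],[0,0,-31]],[56,[32.5,-300,80],[0,0,-31]],[56,[32.5,-350,80],[0,0,-31]],[56,[32.5,-400,60],[0,0,-31]],[56,[32.5,-440,50],[0,0,-31]],[56,[32.5,-470.3,50],[0,0,-31]],[56,[32.5,-470.3,50],[0,0,-31]],[56,[32.5,-470.3,50],[0,0,-31]]]}}

```text
time_s: 11.7
eef_pos: [620.5, -261.4, 134.3]
ee_rot: [0.0, 0.232, 0.973, 0.0]
force: [0.1, 0.7, 0.4]
grip_width: 0.657
grip_force: 0.0
```

```bash
cat >> look.py <<'E'
L=np.array([569.4,207.9]);R=np.array([577.6,96.2]);ex=np.array([.9973,.0732]);ey=np.array([-.0732,.9973])
for n in("scene","side"):
    z=np.load(f"{n}{tag}.npz");P=cloud(camera_info(n),z['d']);m0=np.zeros((400,640),bool)
    xy=P[...,:2]-(L+R)/2;a=xy@ex;b=xy@ey
    m=(abs(b)<106)&(abs(b)>6)&(a>-120)&(a<75)&(P[...,2]>86)&(P[...,2]<118)&(z['im'].max(2)-z['im'].min(2)<25)
    nn,l,st,c=cv2.connectedComponentsWithStats(m.astype(np.uint8))
    for i in range(1,nn):
        if st[i,4]>25:k=l==i;print("BAY",n,c[i].round(),st[i,4],"x,y,z",round(np.median(a[k])),round(np.median(b[k])),np.percentile(P[k][:,2],90).round())
E
python3 look.py 2
```

```text
scene
[252. 213.] 140 58.1 (427.3, -261.7) (17.8, 16.6) -19.5 [45. 49. 52.]
[275. 231.] 38 20.0 (521.4, -262.4) (45.6, 14.5) -4.7 [27. 28. 26.]
[232. 232.] 146 14.7 (416.4, -350.8) (73.1, 24.5) 17.3 [105. 110. 109.]
[299. 247.] 152 30.8 (619.6, -262.4) (37.0, 35.4) 63.5 [85. 91. 98.]
[252. 248.] 165 31.5 (508.6, -352.9) (37.4, 34.3) -48.4 [82. 88. 95.]
[228. 264.] 170 31.0 (486.9, -436.2) (39.4, 33.9) 8.1 [89. 36. 13.]
[276. 270.] 177 14.7 (612.3, -360.7) (79.5, 24.0) 82.7 [110. 111. 110.]
side
[294. 250.] 212 14.9 (521.8, -150.2) (65.7, 27.3) -10.5 [107. 115. 117.]
[350. 256.] 249 31.9 (620.9, -259.8) (37.8, 33.6) 64.4 [ 97. 104. 110.]
[262. 262.] 256 31.2 (433.7, -138.6) (37.9, 34.8) -62.9 [ 93. 100. 106.]
[316. 273.] 274 20.4 (522.0, -243.6) (47.8, 45.0) 52.6 [51. 54. 52.]
[374. 285.] 286 14.4 (612.7, -357.7) (80.4, 26.3) 83.1 [108. 116. 118.]
[288. 296.] 277 58.0 (424.3, -260.7) (21.1, 17.9) -28.2 [63. 67. 70.]
[340. 304.] 269 31.3 (509.0, -350.3) (37.5, 35.5) -52.9 [101. 109. 114.]
[308. 327.] 302 15.8 (417.5, -347.4) (70.8, 25.3) 16.5 [115. 124. 124.]
[357. 334.] 349 32.7 (488.3, -432.5) (37.4, 34.6) 9.8 [108.  57.  26.]
[ 620.9 -260.1  134.7] [0.    0.231 0.973 0.   ] 11.8
BAY scene [376. 134.] 108 x,y,z 17 56 107.0
BAY side [240. 148.] 157 x,y,z 14 53 108.0
```

Call:
{"name": "apply_moves", "arguments": {"targets": [[56,[0,0,-45],[0,0,0]],[56,[0,0,-90],[0,0,0]],[56,[0,0,-118],[0,0,0]],[56,[0,0,-129],[0,0,0]],[56,[0,0,-129],[0,0,0]],[25,[0,0,-129],[0,0,0]],[25,[0,0,-129],[0,0,0]],[25,[0,0,-129],[0,0,0]],[25,[0,0,-129],[0,0,0]],[25,[0,0,-120],[0,0,0]],[25,[0,0,-80],[0,0,0]],[25,[0,0,-30],[0,0,0]],[25,[0,0,20],[0,0,0]],[25,[0,0,26],[0,0,0]]]}}

```text
time_s: 13.2
eef_pos: [622.6, -262.4, 168.7]
ee_rot: [0.006, 0.232, 0.973, -0.002]
force: [0.8, 0.3, -1.8]
grip_width: 0.41
grip_force: 50.9
```

Call:
{"name": "apply_moves", "arguments": {"targets": [[25,[-10,45,0],[0,0,8]],[25,[-20,93,0],[0,0,16]],[25,[-30,141,0],[0,0,24]],[25,[-40,189,0],[0,0,31]],[25,[-50,237,0],[0,0,31]],[25,[-60,285,0],[0,0,31]],[25,[-72,333,0],[0,0,31]],[25,[-72,381,0],[0,0,31]],[25,[-72,429,0],[0,0,31]],[25,[-72,460,0],[0,0,31]],[25,[-72,467.6,0],[0,0,31]],[25,[-72,467.6,0],[0,0,31]],[25,[-72,467.6,0],[0,0,31]],[25,[-72,467.6,-40],[0,0,31]],[25,[-72,467.6,-65],[0,0,31]],[25,[-72,467.6,-74],[0,0,31]],[25,[-72,467.6,-78],[0,0,31]],[25,[-72,467.6,-78],[0,0,31]]]}}

```text
time_s: 15.0
eef_pos: [551.4, 204.8, 85.8]
ee_rot: [0.004, -0.036, 0.999, -0.0]
force: [1.1, -3.0, 11.7]
grip_width: 0.413
grip_force: 52.6
```

Call:
{"name": "apply_moves", "arguments": {"targets": [[25,[-2,0,15],[0,0,0]],[25,[-6,0,15],[0,0,0]],[25,[-6,0,15],[0,0,0]],[25,[-6,0,15],[0,0,0]]]}}

```text
time_s: 15.4
eef_pos: [542.2, 206.2, 97.0]
ee_rot: [-0.0, -0.036, 0.999, -0.0]
force: [-0.7, -0.4, -2.7]
grip_width: 0.412
grip_force: 50.9
```

Call:
{"name": "apply_moves", "arguments": {"targets": [[25,[0,0,-8],[0,0,0]],[25,[0,0,-12],[0,0,0]],[25,[0,0,-13],[0,0,0]],[25,[0,0,-13],[0,0,0]],[25,[0,0,-13],[0,0,0]]]}}

```text
time_s: 15.9
eef_pos: [544.1, 206.4, 85.8]
ee_rot: [0.002, -0.036, 0.999, 0.0]
force: [-0.1, -1.8, 10.4]
grip_width: 0.406
grip_force: 52.5
```

Call:
{"name": "apply_moves", "arguments": {"targets": [[25,[0,0,0],[0,0,0]],[56,[0,0,0],[0,0,0]],[56,[0,0,0],[0,0,0]],[56,[0,0,0],[0,0,0]],[56,[0,0,20],[0,0,0]],[56,[0,0,60],[0,0,0]],[56,[0,0,81],[0,0,0]],[56,[0,-40,81],[0,0,-8]],[56,[0,-85,81],[0,0,-16]],[56,[0,-130,81],[0,0,-24]],[56,[0,-175,81],[0,0,-32]],[56,[-5,-220,81],[0,0,-40]],[56,[-10,-265,75],[0,0,-48]],[56,[-15,-310,70],[0,0,-56]],[56,[-20,-355,60],[0,0,-64]],[56,[-25,-400,50],[0,0,-72]],[56,[-30,-445,50],[0,0,-80]],[56,[-33,-490,50],[0,0,-88]],[56,[-33,-535,50],[0,0,-96]],[56,[-33,-557.4,50],[0,0,-104]]]}}

```text
time_s: 17.9
eef_pos: [508.7, -354.4, 133.7]
ee_rot: [-0.0, 0.768, 0.641, -0.0]
force: [-0.7, -0.3, 0.8]
grip_width: 0.656
grip_force: 0.0
```

Call:
{"name": "apply_moves", "arguments": {"targets": [[56,[0,0,0],[0,0,-8]],[56,[0,0,0],[0,0,-16]],[56,[0,0,0],[0,0,-24]],[56,[0,0,0],[0,0,-32]],[56,[0,0,0],[0,0,-41.2]],[56,[0,0,0],[0,0,-41.2]],[56,[0,0,0],[0,0,-41.2]]]}}

```text
time_s: 18.6
eef_pos: [509.5, -351.0, 134.0]
ee_rot: [-0.0, 0.942, 0.335, -0.0]
force: [0.2, -0.1, -0.4]
grip_width: 0.656
grip_force: 0.0
```

```bash
python3 look.py 3; python3 -c "
from h import *
s=ctrl.sense();w,x,y,z=s['ee_rot'];print(2*np.degrees(np.arctan2(y,x))-90,s['joints'].round(2))"
```

```text
scene
[279. 190.] 135 30.5 (432.0, -140.5) (39.0, 31.5) -65.9 [79. 86. 93.]
[296. 207.] 123 14.1 (522.0, -152.3) (64.6, 25.1) -9.9 [112. 117. 115.]
[254. 215.] 73 49.9 (435.8, -258.2) (14.6, 4.0) -64.0 [27. 29. 31.]
[278. 227.] 157 20.1 (521.4, -245.7) (47.6, 46.9) -69.5 [35. 35. 33.]
[228. 231.] 95 15.1 (404.1, -354.4) (45.3, 24.2) 19.3 [104. 109. 108.]
[252. 248.] 165 30.5 (508.1, -352.8) (38.9, 34.3) -47.7 [82. 88. 95.]
[228. 264.] 170 31.3 (486.7, -435.6) (37.8, 33.9) 9.4 [88. 36. 13.]
[276. 270.] 176 14.8 (613.2, -360.0) (77.7, 25.4) 83.6 [110. 111. 110.]
side
[294. 250.] 203 15.8 (521.9, -150.4) (65.2, 26.8) -7.4 [108. 116. 118.]
[262. 262.] 254 31.6 (434.7, -137.4) (37.4, 35.4) -62.8 [ 92.  99. 105.]
[316. 273.] 266 20.8 (521.1, -244.8) (47.6, 46.8) 75.1 [50. 53. 50.]
[374. 285.] 273 14.9 (612.3, -357.8) (81.2, 25.6) 83.1 [108. 116. 117.]
[288. 296.] 277 58.4 (424.3, -259.1) (20.6, 20.1) 7.1 [62. 66. 69.]
[340. 304.] 272 31.5 (509.4, -349.8) (37.6, 33.7) -54.3 [100. 107. 113.]
[307. 327.] 303 15.6 (416.9, -346.9) (72.0, 24.9) 17.3 [115. 123. 123.]
[357. 334.] 353 32.6 (489.0, -432.2) (37.9, 34.7) 8.7 [107.  56.  26.]
[ 509.5 -351.   134.1] [-0.     0.942  0.335 -0.   ] 18.7
BAY scene [366. 128.] 111 x,y,z -25 58 106.0
BAY scene [378. 134.] 106 x,y,z 24 58 107.0
-50.87111651751843 [-0.79  0.6   1.32  0.    1.22  0.1 ]
```

Call:
{"name": "apply_moves", "arguments": {"targets": [[56,[0,0,-45],[0,0,0]],[56,[0,0,-90],[0,0,0]],[56,[0,0,-118],[0,0,0]],[56,[0,0,-130],[0,0,0]],[56,[0,0,-130],[0,0,0]],[25,[0,0,-130],[0,0,0]],[25,[0,0,-130],[0,0,0]],[25,[0,0,-130],[0,0,0]],[25,[0,0,-130],[0,0,0]],[25,[0,0,-120],[0,0,0]],[25,[0,0,-80],[0,0,0]],[25,[0,0,-30],[0,0,0]],[25,[0,0,20],[0,0,0]],[25,[0,0,26],[0,0,0]]]}}

```text
time_s: 20.1
eef_pos: [511.3, -352.6, 168.0]
ee_rot: [0.005, 0.943, 0.334, 0.003]
force: [1.2, 0.4, -2.3]
grip_width: 0.413
grip_force: 51.1
```

Call:
{"name": "apply_moves", "arguments": {"targets": [[25,[0,45,0],[0,0,-8]],[25,[0,93,0],[0,0,-16]],[25,[0,141,0],[0,0,-24]],[25,[-2,189,0],[0,0,-35]],[25,[-4,237,0],[0,0,-35]],[25,[-4,285,0],[0,0,-35]],[25,[-4,333,0],[0,0,-35]],[25,[-4,381,0],[0,0,-35]],[25,[-4,429,0],[0,0,-35]],[25,[-4,477,0],[0,0,-35]],[25,[-4,520,0],[0,0,-35]],[25,[-4,545,0],[0,0,-35]],[25,[-4,554,0],[0,0,-35]],[25,[-4,554,0],[0,0,-35]],[25,[-4,554,-40],[0,0,-35]],[25,[-4,554,-65],[0,0,-35]],[25,[-4,554,-74],[0,0,-35]],[25,[-4,554,-77],[0,0,-35]],[25,[-4,554,-77],[0,0,-35]]]}}

```text
time_s: 22.0
eef_pos: [506.6, 201.9, 84.4]
ee_rot: [0.0, 0.999, 0.034, 0.001]
force: [1.4, -0.0, 0.2]
grip_width: 0.41
grip_force: 51.4
```

Call:
{"name": "apply_moves", "arguments": {"targets": [[25,[0,0,-1],[0,0,0]],[56,[0,0,-1],[0,0,0]],[56,[0,0,-1],[0,0,0]],[56,[0,0,-1],[0,0,0]],[56,[0,0,20],[0,0,0]],[56,[0,0,60],[0,0,0]],[56,[0,0,81],[0,0,0]],[56,[-10,-40,81],[0,0,0]],[56,[-20,-85,81],[0,0,8]],[56,[-30,-130,81],[0,0,16]],[56,[-40,-175,81],[0,0,19]],[56,[-50,-220,75],[0,0,19]],[56,[-60,-265,65],[0,0,19]],[56,[-70,-310,50],[0,0,19]],[56,[-72,-342,50],[0,0,19]],[56,[-72,-342,50],[0,0,19]],[56,[-72,-342,50],[0,0,19]]]}}

```text
time_s: 23.7
eef_pos: [433.4, -139.2, 133.3]
ee_rot: [-0.0, 0.98, 0.198, -0.0]
force: [0.2, 0.9, 0.1]
grip_width: 0.656
grip_force: 0.0
```

```bash
python3 look.py 4
```

```text
scene
[279. 190.] 138 30.7 (433.4, -139.7) (37.9, 34.3) -63.8 [79. 86. 92.]
[296. 207.] 123 14.7 (522.7, -153.1) (67.7, 24.8) -8.4 [112. 117. 115.]
[252. 213.] 140 57.7 (427.4, -262.2) (19.3, 16.5) 49.9 [46. 49. 53.]
[278. 227.] 156 20.0 (522.4, -245.4) (47.9, 45.3) -47.6 [36. 36. 33.]
[232. 232.] 143 14.5 (417.1, -350.1) (71.5, 24.1) 16.9 [104. 109. 108.]
[228. 264.] 172 30.6 (486.3, -436.2) (37.6, 33.5) 8.4 [89. 37. 14.]
[275. 270.] 176 14.2 (612.4, -360.1) (78.4, 25.7) 82.5 [110. 110. 110.]
side
[294. 250.] 207 15.4 (522.5, -150.4) (65.8, 25.6) -10.4 [107. 115. 116.]
[262. 262.] 251 31.1 (434.0, -137.9) (37.2, 35.9) -64.9 [ 92.  99. 104.]
[316. 273.] 275 20.7 (522.2, -244.9) (48.7, 47.7) 54.8 [50. 52. 50.]
[374. 285.] 285 14.8 (612.3, -357.5) (80.3, 25.8) 82.4 [106. 114. 115.]
[288. 296.] 277 58.1 (425.0, -259.5) (20.9, 18.5) -66.5 [62. 65. 68.]
[307. 327.] 307 15.6 (417.4, -347.6) (71.8, 25.1) 16.4 [114. 122. 122.]
[357. 334.] 350 32.7 (488.7, -432.8) (38.5, 34.6) 7.9 [106.  56.  26.]
[ 433.6 -138.2  133.4] [-0.    0.98  0.2   0.  ] 23.8
BAY scene [361. 126.] 210 x,y,z -44 56 107.0
BAY scene [379. 135.] 112 x,y,z 27 58 107.0
```

```bash
cat > bay.py <<'E'
from h import *
import sys
L=np.array([569.4,207.9]);R=np.array([577.6,96.2]);ex=np.array([.9973,.0732]);ey=np.array([-.0732,.9973])
z=np.load(f"scene{sys.argv[1]}.npz");P=cloud(camera_info("scene"),z['d']);xy=P[...,:2]-L
a=xy@ex;b=xy@ey;k=(abs(b)<30)&(a>-135)&(a<75)&(z['im'].max(2)-z['im'].min(2)<25)
h,e=np.histogram(a[k&(P[...,2]>101)&(P[...,2]<115)],bins=np.arange(-135,75,5));print([(int(x),int(n)) for x,n in zip(e,h)])
k=(abs(b)<40)&(a>-160)&(a<-90)
for lo in range(-160,-90,4):
    q=k&(a>=lo)&(a<lo+4);print(lo,np.median(P[q][:,2]).round(),end='; ')
E
python3 bay.py 4
```

```text
[(-135, 0), (-130, 0), (-125, 0), (-120, 0), (-115, 0), (-110, 0), (-105, 0), (-100, 0), (-95, 0), (-90, 0), (-85, 0), (-80, 7), (-75, 4), (-70, 5), (-65, 7), (-60, 5), (-55, 7), (-50, 6), (-45, 1), (-40, 9), (-35, 8), (-30, 4), (-25, 6), (-20, 7), (-15, 6), (-10, 4), (-5, 0), (0, 0), (5, 0), (10, 6), (15, 7), (20, 8), (25, 7), (30, 9), (35, 7), (40, 3), (45, 0), (50, 0), (55, 0), (60, 0), (65, 0)]
-160 102.0; -156 102.0; -152 102.0; -148 103.0; -144 nan; -140 nan; -136 121.0; -132 122.0; -128 122.0; -124 122.0; -120 115.0; -116 97.0; -112 79.0; -108 76.0; -104 76.0; -100 78.0; -96 77.0; -92 78.0;
  return _methods._mean(a, axis=axis, dtype=dtype,
  ret = ret.dtype.type(ret / rcount)
```

Call:
{"name": "apply_moves", "arguments": {"targets": [[0,[0,0,32],[0,0,-8]],[0,[5,45,32],[0,0,-19]],[0,[10,90,32],[0,0,-19]],[0,[15,135,32],[0,0,-19]],[0,[20,180,32],[0,0,-19]],[0,[25,225,32],[0,0,-19]],[0,[30,270,32],[0,0,-19]],[0,[38,315,32],[0,0,-19]],[0,[38,340,32],[0,0,-19]],[0,[38,340,32],[0,0,-19]],[0,[38,340,32],[0,0,-19]],[0,[38,340,0],[0,0,-19]],[0,[38,340,-30],[0,0,-19]],[0,[38,340,-45],[0,0,-19]],[0,[38,340,-45],[0,0,-19]],[0,[45,340.5,-45],[0,0,-19]],[0,[51,341,-45],[0,0,-19]],[0,[56,341.3,-45],[0,0,-19]],[0,[56,341.3,-45],[0,0,-19]],[0,[56,341.3,-45],[0,0,-19]]]}}

```text
time_s: 25.8
eef_pos: [489.8, 202.3, 88.5]
ee_rot: [-0.0, 0.999, 0.035, 0.0]
force: [0.5, 0.3, -1.3]
grip_width: 0.003
grip_force: 0.0
```

Call:
{"name": "apply_moves", "arguments": {"targets": [[0,[-6,0,0],[0,0,0]],[0,[-6,0,30],[0,0,0]],[30,[-6,0,75],[0,0,0]],[56,[-12,-40,77],[0,0,0]],[56,[-20,-85,77],[0,0,8]],[56,[-30,-130,77],[0,0,16]],[56,[-40,-175,77],[0,0,19]],[56,[-46,-220,70],[0,0,19]],[56,[-50,-265,60],[0,0,19]],[56,[-56,-310,50],[0,0,19]],[56,[-56,-341,45],[0,0,19]],[56,[-56,-341,45],[0,0,19]],[56,[-56,-341,45],[0,0,19]]]}}

```text
time_s: 27.1
eef_pos: [433.1, -138.6, 133.2]
ee_rot: [-0.0, 0.98, 0.199, -0.0]
force: [-0.1, 0.6, 0.2]
grip_width: 0.662
grip_force: 0.0
```

```bash
python3 look.py 5; python3 bay.py 5 2>/dev/null
```

```text
scene
[279. 190.] 137 30.9 (432.2, -140.8) (39.0, 32.7) -66.0 [79. 86. 93.]
[297. 208.] 125 15.9 (523.1, -152.6) (65.4, 23.9) -10.4 [110. 115. 114.]
[252. 213.] 138 57.1 (427.5, -262.9) (19.4, 18.6) 39.7 [46. 49. 53.]
[278. 227.] 161 21.2 (523.2, -246.0) (46.7, 46.5) -57.4 [35. 35. 33.]
[232. 232.] 142 14.8 (416.9, -350.3) (72.7, 24.4) 18.2 [106. 111. 110.]
[228. 264.] 177 31.2 (486.3, -435.7) (37.6, 34.4) 9.6 [88. 36. 14.]
[276. 270.] 176 14.0 (612.1, -360.5) (80.3, 25.6) 83.1 [109. 110. 109.]
side
[294. 250.] 210 15.2 (521.7, -150.5) (66.9, 25.3) -9.9 [106. 113. 115.]
[263. 262.] 260 31.2 (433.1, -138.3) (37.9, 35.0) -66.0 [ 91.  98. 103.]
[316. 273.] 271 20.4 (522.9, -244.2) (48.2, 47.3) 53.3 [49. 52. 50.]
[374. 285.] 281 15.0 (612.4, -357.1) (81.0, 25.2) 83.8 [107. 114. 116.]
[288. 296.] 277 58.0 (425.2, -260.3) (20.8, 19.2) -79.2 [62. 65. 68.]
[307. 327.] 302 15.1 (417.3, -347.3) (72.9, 24.9) 15.3 [114. 122. 122.]
[357. 334.] 348 32.3 (488.9, -432.3) (37.4, 34.6) 8.2 [106.  55.  25.]
[ 433.5 -137.7  133.5] [-0.    0.98  0.2   0.  ] 27.2
BAY scene [364. 128.] 210 x,y,z -32 57 107.0
BAY scene [381. 136.] 108 x,y,z 35 56 107.0
[(-135, 1), (-130, 0), (-125, 0), (-120, 0), (-115, 1), (-110, 0), (-105, 0), (-100, 0), (-95, 0), (-90, 0), (-85, 0), (-80, 0), (-75, 0), (-70, 4), (-65, 5), (-60, 6), (-55, 5), (-50, 6), (-45, 7), (-40, 7), (-35, 4), (-30, 4), (-25, 4), (-20, 7), (-15, 8), (-10, 8), (-5, 5), (0, 3), (5, 0), (10, 0), (15, 2), (20, 6), (25, 5), (30, 6), (35, 8), (40, 6), (45, 7), (50, 2), (55, 0), (60, 0), (65, 0)]
-160 104.0; -156 102.0; -152 104.0; -148 103.0; -144 103.0; -140 101.0; -136 100.0; -132 107.0; -128 120.0; -124 122.0; -120 122.0; -116 122.0; -112 117.0; -108 102.0; -104 88.0; -100 76.0; -96 77.0; -92 79.0;
```

Call:
{"name": "apply_moves", "arguments": {"targets": [[0,[0,0,32],[0,0,8]],[0,[5,45,32],[0,0,16]],[0,[10,90,32],[0,0,24]],[0,[15,135,32],[0,0,32]],[0,[20,180,32],[0,0,40]],[0,[30,225,32],[0,0,48]],[0,[40,270,32],[0,0,56]],[0,[47.5,315,32],[0,0,64]],[0,[47.5,340,32],[0,0,71]],[0,[47.5,340,32],[0,0,71]],[0,[47.5,340,32],[0,0,71]],[0,[47.5,340,32],[0,0,71]],[0,[47.5,340,5],[0,0,71]],[0,[47.5,340,-15],[0,0,71]],[0,[47.5,340,-30],[0,0,71]],[0,[47.5,340,-43],[0,0,71]],[0,[47.5,340,-43],[0,0,71]]]}}

```text
time_s: 28.9
eef_pos: [480.4, 200.5, 89.1]
ee_rot: [-0.001, 0.683, 0.731, -0.001]
force: [0.5, -0.3, -0.0]
grip_width: 0.002
grip_force: 0.0
```

Inside the gap without contact. I'll spread the fingers to widen it.

Call:
{"name": "apply_moves", "arguments": {"targets": [[6,[0,0,0],[0,0,0]],[12,[0,0,0],[0,0,0]],[16,[0,0,0],[0,0,0]],[20,[0,0,0],[0,0,0]],[22,[0,0,0],[0,0,0]],[22,[0,0,0],[0,0,0]],[22,[0,0,0],[0,0,0]],[10,[0,0,0],[0,0,0]],[5,[0,0,10],[0,0,0]],[0,[0,0,40],[0,0,0]],[30,[0,0,76],[0,0,0]],[56,[-10,-45,76],[0,0,-8]],[56,[-20,-90,76],[0,0,-16]],[56,[-25,-135,76],[0,0,-24]],[56,[-30,-180,76],[0,0,-32]],[56,[-40,-225,76],[0,0,-40]],[56,[-45,-270,66],[0,0,-48]],[56,[-47.5,-315,55],[0,0,-56]],[56,[-47.5,-340,43],[0,0,-64]],[56,[-47.5,-340,43],[0,0,-71]]]}}

```text
time_s: 30.9
eef_pos: [432.9, -141.3, 132.7]
ee_rot: [-0.0, 0.981, 0.194, -0.001]
force: [-0.3, -0.1, -0.3]
grip_width: 0.655
grip_force: 0.0
```

Call:
{"name": "apply_moves", "arguments": {"targets": [[56,[0,0,0],[0,0,0]],[56,[0,0,0],[0,0,0]]]}}

```text
time_s: 31.1
eef_pos: [433.7, -138.5, 133.8]
ee_rot: [0.0, 0.98, 0.201, 0.0]
force: [0.4, -0.3, 0.3]
grip_width: 0.657
grip_force: 0.0
```

```bash
python3 look.py 6 | egrep -v "228|357"; python3 bay.py 6 2>/dev/null
```

```text
scene
[279. 190.] 135 29.7 (433.0, -139.2) (39.0, 34.4) -66.8 [80. 87. 94.]
[297. 208.] 130 15.1 (522.7, -152.5) (65.0, 23.2) -12.0 [108. 113. 112.]
[252. 213.] 139 56.6 (426.5, -264.3) (22.8, 17.5) 35.9 [45. 48. 52.]
[278. 227.] 158 21.1 (522.4, -245.7) (48.1, 45.1) -48.6 [35. 36. 33.]
[232. 232.] 142 14.2 (416.3, -350.5) (73.0, 25.5) 18.4 [105. 110. 109.]
[276. 270.] 176 14.6 (612.1, -360.1) (78.8, 26.1) 81.9 [112. 112. 111.]
side
[293. 250.] 211 15.0 (521.7, -149.3) (65.3, 26.7) -9.0 [106. 114. 115.]
[262. 262.] 255 31.7 (434.4, -137.8) (37.7, 34.9) -66.3 [ 91.  98. 104.]
[316. 273.] 271 20.9 (521.5, -244.2) (49.2, 44.9) 52.6 [50. 52. 50.]
[288. 296.] 278 58.3 (425.4, -260.8) (19.8, 19.5) -12.8 [61. 65. 68.]
[307. 327.] 301 15.8 (417.4, -347.5) (71.3, 24.8) 16.1 [114. 123. 123.]
[ 433.8 -138.3  133.8] [0.    0.98  0.201 0.   ] 31.2
BAY scene [361. 126.] 214 x,y,z -45 56 107.0
BAY scene [378. 135.] 108 x,y,z 26 55 107.0
[(-135, 0), (-130, 0), (-125, 1), (-120, 0), (-115, 0), (-110, 0), (-105, 0), (-100, 0), (-95, 0), (-90, 0), (-85, 0), (-80, 5), (-75, 4), (-70, 6), (-65, 9), (-60, 4), (-55, 6), (-50, 7), (-45, 2), (-40, 6), (-35, 5), (-30, 8), (-25, 7), (-20, 6), (-15, 6), (-10, 2), (-5, 0), (0, 0), (5, 3), (10, 9), (15, 6), (20, 5), (25, 8), (30, 5), (35, 6), (40, 2), (45, 0), (50, 0), (55, 0), (60, 0), (65, 0)]
-160 102.0; -156 104.0; -152 101.0; -148 103.0; -144 105.0; -140 120.0; -136 123.0; -132 122.0; -128 122.0; -124 119.0; -120 112.0; -116 92.0; -112 77.0; -108 77.0; -104 76.0; -100 76.0; -96 78.0; -92 77.0;
```

Call:
{"name": "apply_moves", "arguments": {"targets": [[0,[0,0,32],[0,0,8]],[0,[5,45,32],[0,0,16]],[0,[10,90,32],[0,0,24]],[0,[15,135,32],[0,0,32]],[0,[20,180,32],[0,0,40]],[0,[30,225,32],[0,0,48]],[0,[35,270,32],[0,0,56]],[0,[39,315,32],[0,0,64]],[0,[39,339.5,32],[0,0,71]],[0,[39,339.5,32],[0,0,71]],[0,[39,339.5,32],[0,0,71]],[0,[39,339.5,32],[0,0,71]],[0,[39,339.5,5],[0,0,71]],[0,[39,339.5,-15],[0,0,71]],[0,[39,339.5,-30],[0,0,71]],[0,[39,339.5,-45],[0,0,71]],[0,[39,339.5,-45],[0,0,71]],[0,[39,339.5,-45],[0,0,71]]]}}

```text
time_s: 33.0
eef_pos: [472.9, 200.1, 88.8]
ee_rot: [0.0, 0.683, 0.731, 0.0]
force: [0.2, -0.1, 0.3]
grip_width: -0.004
grip_force: 0.0
```

Call:
{"name": "apply_moves", "arguments": {"targets": [[4,[0,0,0],[0,0,0]],[8,[0,0,0],[0,0,0]],[12,[0,0,0],[0,0,0]],[16,[0,0,0],[0,0,0]],[20,[0,0,0],[0,0,0]],[24,[0,0,0],[0,0,0]],[28,[0,0,0],[0,0,0]],[32,[0,0,0],[0,0,0]],[32,[0,0,0],[0,0,0]],[32,[0,0,0],[0,0,0]]]}}

```text
time_s: 34.0
eef_pos: [476.2, 200.9, 88.6]
ee_rot: [0.003, 0.682, 0.731, 0.004]
force: [19.7, 1.5, -13.0]
grip_width: 0.372
grip_force: 11.6
```

```bash
python3 look.py 7 | tail -3; python3 bay.py 7 2>/dev/null; python3 -c "
from h import *
im=np.load('scene7.npz')['im'];cv2.imwrite('pics/c7.png',cv2.resize(im[80:200,310:490],None,fx=4,fy=4))"
```

```text
[476.3 200.9  88.7] [0.003 0.682 0.731 0.004] 34.1
BAY scene [367. 129.] 326 x,y,z -20 49 108.0
BAY side [230. 153.] 450 x,y,z -22 46 109.0
[(-135, 0), (-130, 0), (-125, 2), (-120, 2), (-115, 5), (-110, 3), (-105, 0), (-100, 0), (-95, 0), (-90, 0), (-85, 0), (-80, 3), (-75, 7), (-70, 7), (-65, 10), (-60, 8), (-55, 7), (-50, 7), (-45, 7), (-40, 7), (-35, 7), (-30, 5), (-25, 6), (-20, 7), (-15, 6), (-10, 8), (-5, 4), (0, 9), (5, 7), (10, 7), (15, 6), (20, 8), (25, 9), (30, 3), (35, 0), (40, 0), (45, 0), (50, 0), (55, 0), (60, 0), (65, 0)]
-160 413.0; -156 417.0; -152 413.0; -148 376.0; -144 179.0; -140 164.0; -136 149.0; -132 143.0; -128 115.0; -124 111.0; -120 242.0; -116 138.0; -112 142.0; -108 229.0; -104 242.0; -100 232.0; -96 264.0; -92 262.0;
```

View pics/c7.png

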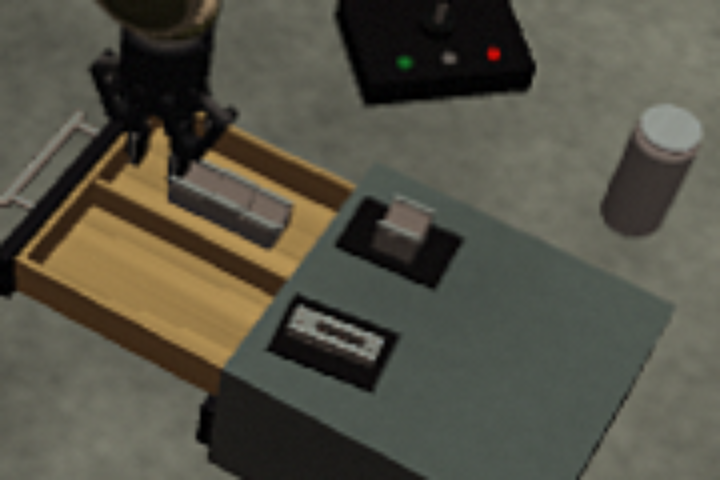

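The three blocks are now packed together at (230,200) in the crop, with free room at the front. I'll close the fingers, lift out and return to block A.

Call:
{"name": "apply_moves", "arguments": {"targets": [[20,[0,0,0],[0,0,0]],[10,[0,0,0],[0,0,0]],[2,[0,0,0],[0,0,0]],[2,[0,0,10],[0,0,0]],[2,[0,0,40],[0,0,0]],[30,[0,0,76],[0,0,0]],[56,[-5,-45,76],[0,0,-8]],[56,[-10,-90,76],[0,0,-16]],[56,[-15,-135,76],[0,0,-24]],[56,[-20,-180,76],[0,0,-32]],[56,[-30,-225,76],[0,0,-40]],[56,[-35,-270,66],[0,0,-48]],[56,[-39,-315,55],[0,0,-56]],[56,[-39,-339.5,45],[0,0,-64]],[56,[-39,-339.5,45],[0,0,-71]],[56,[-39,-339.5,45],[0,0,-71]],[56,[-39,-339.5,45],[0,0,-71]]]}}

```text
time_s: 35.8
eef_pos: [433.7, -138.5, 133.8]
ee_rot: [0.0, 0.98, 0.201, 0.0]
force: [-0.1, 0.1, 1.0]
grip_width: 0.657
grip_force: 0.0
```

```bash
python3 look.py 8 | egrep -v "228|357"; python3 bay.py 8 2>/dev/null
```

```text
scene
[279. 190.] 137 31.3 (434.0, -140.1) (38.1, 34.5) -67.7 [79. 86. 93.]
[296. 207.] 123 14.3 (521.4, -152.8) (65.1, 25.2) -7.8 [110. 115. 113.]
[252. 213.] 137 57.9 (426.8, -264.2) (17.2, 17.2) -51.4 [45. 49. 52.]
[278. 227.] 156 20.5 (523.3, -245.2) (48.5, 43.9) -38.6 [35. 36. 33.]
[232. 232.] 144 14.9 (417.3, -350.2) (71.3, 25.1) 17.7 [105. 110. 109.]
[276. 270.] 186 15.3 (613.0, -360.0) (78.0, 24.1) 83.9 [108. 108. 108.]
side
[294. 250.] 212 15.1 (521.5, -150.2) (65.3, 27.7) -10.8 [106. 114. 116.]
[262. 262.] 256 31.5 (433.0, -138.6) (37.4, 35.7) -63.1 [ 91.  98. 104.]
[316. 273.] 275 20.6 (522.1, -245.2) (49.2, 47.4) 53.6 [50. 52. 50.]
[288. 296.] 276 58.5 (424.8, -261.1) (19.8, 18.4) -43.2 [61. 65. 68.]
[308. 327.] 305 15.2 (417.4, -347.6) (71.8, 25.4) 16.9 [114. 122. 122.]
[ 433.7 -138.3  133.8] [0.    0.98  0.201 0.   ] 35.9
BAY scene [367. 129.] 316 x,y,z -18 57 107.0
[(-135, 0), (-130, 0), (-125, 0), (-120, 0), (-115, 0), (-110, 0), (-105, 0), (-100, 0), (-95, 0), (-90, 0), (-85, 0), (-80, 0), (-75, 1), (-70, 5), (-65, 6), (-60, 8), (-55, 4), (-50, 7), (-45, 7), (-40, 6), (-35, 7), (-30, 7), (-25, 5), (-20, 7), (-15, 9), (-10, 5), (-5, 6), (0, 7), (5, 7), (10, 8), (15, 8), (20, 6), (25, 5), (30, 3), (35, 0), (40, 0), (45, 0), (50, 0), (55, 0), (60, 0), (65, 0)]
-160 102.0; -156 104.0; -152 nan; -148 119.0; -144 122.0; -140 123.0; -136 123.0; -132 119.0; -128 105.0; -124 92.0; -120 76.0; -116 76.0; -112 77.0; -108 76.0; -104 76.0; -100 78.0; -96 77.0; -92 78.0;
```

Call:
{"name": "apply_moves", "arguments": {"targets": [[56,[0,0,-45],[0,0,0]],[56,[0,0,-90],[0,0,0]],[56,[0,0,-118],[0,0,0]],[56,[0,0,-129],[0,0,0]],[56,[0,0,-129],[0,0,0]],[25,[0,0,-129],[0,0,0]],[25,[0,0,-129],[0,0,0]],[25,[0,0,-129],[0,0,0]],[25,[0,0,-129],[0,0,0]],[25,[0,0,-120],[0,0,0]],[25,[0,0,-80],[0,0,0]],[25,[0,0,-30],[0,0,0]],[25,[0,0,20],[0,0,0]],[25,[0,0,26],[0,0,0]]]}}

```text
time_s: 37.3
eef_pos: [435.5, -139.9, 165.5]
ee_rot: [0.004, 0.98, 0.199, 0.004]
force: [0.6, 0.5, -4.5]
grip_width: 0.414
grip_force: 51.8
```

Call:
{"name": "apply_moves", "arguments": {"targets": [[25,[5,45,0],[0,0,-8]],[25,[10,90,0],[0,0,-19]],[25,[20,135,0],[0,0,-19]],[25,[30,180,0],[0,0,-19]],[25,[40,225,0],[0,0,-19]],[25,[40,270,0],[0,0,-19]],[25,[40,315,0],[0,0,-19]],[25,[40,339.6,0],[0,0,-19]],[25,[40,339.6,0],[0,0,-19]],[25,[40,339.6,0],[0,0,-19]],[25,[40,339.6,-30],[0,0,-19]],[25,[40,339.6,-55],[0,0,-19]],[25,[40,339.6,-70],[0,0,-19]],[25,[40,339.6,-76],[0,0,-19]],[25,[40,339.6,-76],[0,0,-19]]]}}

```text
time_s: 38.8
eef_pos: [474.5, 199.8, 84.0]
ee_rot: [0.0, 0.999, 0.034, 0.001]
force: [-0.2, 0.0, -2.8]
grip_width: 0.411
grip_force: 51.8
```

Call:
{"name": "apply_moves", "arguments": {"targets": [[25,[0,0,-1],[0,0,0]],[56,[0,0,-1],[0,0,0]],[56,[0,0,-1],[0,0,0]],[56,[0,0,-1],[0,0,0]],[56,[0,0,20],[0,0,0]],[56,[0,0,60],[0,0,0]],[56,[0,0,81],[0,0,0]],[56,[10,-40,81],[0,0,0]],[56,[20,-85,81],[0,0,-7]],[56,[30,-130,81],[0,0,-13.7]],[50,[40,-175,81],[0,0,-13.7]],[50,[48.4,-220,75],[0,0,-13.7]],[50,[48.4,-265,65],[0,0,-13.7]],[50,[48.4,-310,50],[0,0,-13.7]],[50,[48.4,-352.4,30],[0,0,-13.7]],[50,[48.4,-352.4,16.7],[0,0,-13.7]],[50,[48.4,-352.4,16.7],[0,0,-13.7]]]}}

```text
time_s: 40.5
eef_pos: [520.8, -151.6, 98.2]
ee_rot: [-0.001, 0.996, -0.086, -0.002]
force: [0.0, -0.3, -0.0]
grip_width: 0.584
grip_force: 0.0
```

```bash
python3 look.py 9 | egrep -v "228|357"; python3 bay.py 9 2>/dev/null
```

```text
scene
[297. 208.] 126 14.6 (522.4, -151.9) (65.2, 24.4) -11.9 [110. 115. 113.]
[252. 213.] 135 58.4 (426.0, -263.7) (18.8, 15.2) 24.3 [46. 49. 53.]
[278. 227.] 159 20.1 (522.4, -245.0) (47.5, 46.6) -29.4 [35. 36. 33.]
[232. 232.] 145 14.6 (416.5, -350.3) (73.0, 25.4) 16.9 [105. 110. 109.]
[275. 270.] 180 14.9 (613.1, -360.9) (79.7, 25.6) 83.1 [110. 110. 109.]
side
[294. 250.] 211 14.9 (522.0, -150.4) (65.7, 26.2) -9.5 [105. 113. 115.]
[316. 273.] 270 20.4 (522.3, -244.3) (49.4, 47.9) 48.4 [50. 52. 50.]
[288. 295.] 274 58.1 (424.2, -260.5) (21.4, 18.5) -43.7 [62. 65. 68.]
[308. 327.] 308 15.5 (417.2, -347.4) (71.5, 24.8) 16.3 [113. 121. 121.]
[ 522.1 -150.7  100.3] [-0.     0.996 -0.084 -0.   ] 40.6
BAY scene [363. 127.] 424 x,y,z -32 57 108.0
BAY side [217. 159.] 349 x,y,z -62 57 109.0
[(-135, 0), (-130, 2), (-125, 0), (-120, 0), (-115, 6), (-110, 6), (-105, 6), (-100, 6), (-95, 6), (-90, 4), (-85, 5), (-80, 2), (-75, 0), (-70, 4), (-65, 7), (-60, 7), (-55, 6), (-50, 6), (-45, 6), (-40, 6), (-35, 8), (-30, 5), (-25, 8), (-20, 6), (-15, 9), (-10, 5), (-5, 7), (0, 4), (5, 9), (10, 7), (15, 7), (20, 8), (25, 8), (30, 6), (35, 3), (40, 0), (45, 0), (50, 0), (55, 0), (60, 0), (65, 0)]
-160 102.0; -156 98.0; -152 105.0; -148 nan; -144 120.0; -140 121.0; -136 122.0; -132 123.0; -128 117.0; -124 103.0; -120 96.0; -116 96.0; -112 95.0; -108 93.0; -104 97.0; -100 96.0; -96 93.0; -92 99.0;
```

Call:
{"name": "apply_moves", "arguments": {"targets": [[50,[0,0,-45],[0,0,0]],[50,[0,0,-80],[0,0,0]],[50,[0,0,-97],[0,0,0]],[50,[0,0,-97],[0,0,0]],[50,[0,0,-97],[0,0,0]],[12,[0,0,-97],[0,0,0]],[12,[0,0,-97],[0,0,0]],[12,[0,0,-97],[0,0,0]],[12,[0,0,-97],[0,0,0]],[12,[0,0,-97],[0,0,0]]]}}

```text
time_s: 41.6
eef_pos: [522.8, -151.8, 4.7]
ee_rot: [0.0, 0.996, -0.085, 0.001]
force: [-2.3, 1.6, 7.0]
grip_width: 0.261
grip_force: 49.4
```

Call:
{"name": "apply_moves", "arguments": {"targets": [[12,[0,0,10],[0,0,0]],[12,[0,0,55],[0,0,0]],[12,[0,0,100],[0,0,0]],[12,[0,0,150],[0,0,8]],[12,[0,0,157],[0,0,16]],[12,[0,0,157],[0,0,24]],[12,[0,0,157],[0,0,24]]]}}

```text
time_s: 42.3
eef_pos: [521.9, -151.5, 161.2]
ee_rot: [0.0, 0.992, 0.125, 0.001]
force: [1.1, -0.1, -1.7]
grip_width: 0.263
grip_force: 49.5
```

Call:
{"name": "apply_moves", "arguments": {"targets": [[12,[7,25,0],[0,0,8]],[12,[14,50,0],[0,0,16]],[12,[21,75,0],[0,0,24]],[12,[28,100,0],[0,0,32]],[12,[35,125,0],[0,0,40]],[12,[42,150,0],[0,0,48]],[12,[49,175,0],[0,0,56]],[12,[56,200,0],[0,0,64]],[12,[63,225,0],[0,0,72]],[12,[67.6,248.6,0],[0,0,79.7]],[12,[67.6,248.6,0],[0,0,79.7]],[12,[67.6,248.6,0],[0,0,79.7]],[12,[67.6,248.6,-30],[0,0,79.7]],[12,[67.6,248.6,-60],[0,0,79.7]],[12,[67.6,248.6,-72],[0,0,79.7]],[12,[67.6,248.6,-76],[0,0,79.7]],[12,[67.6,248.6,-76],[0,0,79.7]]]}}

```text
time_s: 44.0
eef_pos: [589.9, 96.6, 84.6]
ee_rot: [0.0, 0.683, 0.731, 0.0]
force: [-0.0, -0.3, -0.2]
grip_width: 0.261
grip_force: 49.4
```

Call:
{"name": "apply_moves", "arguments": {"targets": [[12,[0,0,-2],[0,0,0]],[38,[0,0,-2],[0,0,0]],[38,[0,0,-2],[0,0,0]],[38,[0,0,-2],[0,0,0]],[38,[0,0,30],[0,0,0]],[38,[0,0,76],[0,0,0]],[50,[-15,-42,76],[0,0,-8]],[50,[-30,-84,76],[0,0,-16]],[50,[-45,-126,76],[0,0,-24]],[50,[-60,-168,76],[0,0,-32]],[50,[-75,-210,76],[0,0,-40]],[50,[-90,-252,76],[0,0,-48]],[50,[-105,-294,76],[0,0,-56]],[50,[-120,-336,76],[0,0,-64]],[50,[-140,-378,60],[0,0,-72]],[50,[-160,-420,40],[0,0,-77.2]],[50,[-172.8,-446,16],[0,0,-77.2]],[50,[-172.8,-446,16],[0,0,-77.2]],[50,[-172.8,-446,16],[0,0,-77.2]]]}}

```text
time_s: 45.9
eef_pos: [416.6, -349.0, 100.0]
ee_rot: [-0.0, 0.989, 0.145, -0.0]
force: [0.1, 0.3, -0.1]
grip_width: 0.586
grip_force: 0.0
```

```bash
python3 look.py 10 | egrep -v "228"
```

```text
scene
[252. 213.] 136 57.3 (427.2, -262.8) (19.6, 19.4) -45.7 [45. 49. 52.]
[278. 227.] 153 20.7 (522.6, -245.7) (47.5, 45.5) -48.7 [36. 36. 33.]
[232. 232.] 138 14.8 (417.8, -350.8) (71.6, 25.0) 21.7 [105. 109. 109.]
[276. 270.] 179 14.6 (612.6, -359.8) (78.6, 25.0) 83.0 [111. 111. 111.]
side
[374. 285.] 285 14.9 (612.2, -357.2) (80.9, 25.6) 83.5 [106. 114. 116.]
[287. 296.] 238 58.3 (424.7, -259.8) (19.3, 16.1) 55.0 [62. 66. 69.]
[307. 327.] 303 15.3 (417.1, -347.4) (71.3, 25.2) 16.6 [114. 123. 122.]
[357. 334.] 352 32.6 (488.4, -432.1) (38.1, 33.9) 10.5 [106.  56.  26.]
[ 417.5 -348.5  100.9] [0.001 0.989 0.146 0.   ] 46.0
BAY scene [363. 127.] 430 x,y,z -34 56 107.0
BAY scene [358. 157.] 83 x,y,z 13 -65 92.0
```

Call:
{"name": "apply_moves", "arguments": {"targets": [[50,[0,0,-45],[0,0,0]],[50,[0,0,-80],[0,0,0]],[50,[0,0,-97],[0,0,0]],[50,[0,0,-97],[0,0,0]],[50,[0,0,-97],[0,0,0]],[12,[0,0,-97],[0,0,0]],[12,[0,0,-97],[0,0,0]],[12,[0,0,-97],[0,0,0]],[12,[0,0,-97],[0,0,0]],[12,[0,0,-97],[0,0,0]],[12,[0,0,-85],[0,0,0]],[12,[0,0,-40],[0,0,0]],[12,[0,0,10],[0,0,0]],[12,[0,0,60],[0,0,0]],[12,[0,0,60],[0,0,0]]]}}

```text
time_s: 47.5
eef_pos: [418.6, -351.1, 167.8]
ee_rot: [0.006, 0.989, 0.146, 0.003]
force: [-0.5, -0.8, -2.9]
grip_width: 0.258
grip_force: 49.6
```

Call:
{"name": "apply_moves", "arguments": {"targets": [[12,[11,40,0],[0,0,8]],[12,[22,80,0],[0,0,16]],[12,[33,120,0],[0,0,24]],[12,[44,160,0],[0,0,32]],[12,[55,200,0],[0,0,40]],[12,[66,240,0],[0,0,48]],[12,[77,280,0],[0,0,56]],[12,[88,320,0],[0,0,64]],[12,[100,360,0],[0,0,72]],[12,[112,400,0],[0,0,77.2]],[12,[122.9,442.3,0],[0,0,77.2]],[12,[122.9,442.3,0],[0,0,77.2]],[12,[122.9,442.3,0],[0,0,77.2]],[12,[122.9,442.3,-30],[0,0,77.2]],[12,[122.9,442.3,-60],[0,0,77.2]],[12,[122.9,442.3,-72],[0,0,77.2]],[12,[122.9,442.3,-76],[0,0,77.2]],[12,[122.9,442.3,-76],[0,0,77.2]]]}}

```text
time_s: 49.3
eef_pos: [540.0, 92.8, 84.6]
ee_rot: [0.0, 0.683, 0.731, 0.0]
force: [0.2, 0.0, -0.8]
grip_width: 0.261
grip_force: 49.6
```

Call:
{"name": "apply_moves", "arguments": {"targets": [[12,[0,0,-2],[0,0,0]],[38,[0,0,-2],[0,0,0]],[38,[0,0,-2],[0,0,0]],[38,[0,0,-2],[0,0,0]],[38,[0,0,30],[0,0,0]],[38,[0,0,76],[0,0,0]],[50,[7,-42,76],[0,0,0]],[50,[14,-84,76],[0,0,-6]],[50,[21,-126,76],[0,0,-11.2]],[50,[28,-168,76],[0,0,-11.2]],[50,[35,-210,76],[0,0,-11.2]],[50,[42,-252,76],[0,0,-11.2]],[50,[49,-294,76],[0,0,-11.2]],[50,[56,-336,76],[0,0,-11.2]],[50,[63,-378,60],[0,0,-11.2]],[50,[70,-420,40],[0,0,-11.2]],[50,[72.8,-452.2,16],[0,0,-11.2]],[50,[72.8,-452.2,16],[0,0,-11.2]],[50,[72.8,-452.2,16],[0,0,-11.2]]]}}

```text
time_s: 51.2
eef_pos: [612.2, -359.0, 99.4]
ee_rot: [-0.001, 0.751, 0.661, 0.0]
force: [-0.6, 0.5, 0.5]
grip_width: 0.585
grip_force: 0.0
```

```bash
python3 look.py 11 | egrep -v "228"
```

```text
scene
[274. 273.] 134 14.6 (612.7, -360.0) (78.7, 24.2) 81.9 [106. 106. 106.]
side
[316. 273.] 275 20.7 (522.8, -244.3) (47.8, 47.3) 52.6 [50. 53. 51.]
[374. 286.] 287 14.9 (612.3, -358.1) (80.1, 25.9) 82.3 [107. 115. 117.]
[288. 296.] 281 58.1 (423.8, -260.4) (21.6, 19.6) -71.3 [62. 66. 69.]
[357. 334.] 349 32.7 (488.6, -432.6) (37.5, 33.2) 7.6 [107.  56.  26.]
[ 613.  -358.1  101.3] [0.001 0.75  0.661 0.   ] 51.3
BAY scene [363. 127.] 431 x,y,z -34 57 107.0
BAY scene [346. 150.] 87 x,y,z -38 -59 92.0
BAY scene [358. 157.] 81 x,y,z 13 -62 91.0
BAY side [214. 162.] 234 x,y,z -84 42 109.0
BAY side [247. 175.] 111 x,y,z -39 -53 93.0
```

Call:
{"name": "apply_moves", "arguments": {"targets": [[50,[0,0,-45],[0,0,0]],[50,[0,0,-80],[0,0,0]],[50,[0,0,-97],[0,0,0]],[50,[0,0,-97],[0,0,0]],[50,[0,0,-97],[0,0,0]],[12,[0,0,-97],[0,0,0]],[12,[0,0,-97],[0,0,0]],[12,[0,0,-97],[0,0,0]],[12,[0,0,-97],[0,0,0]],[12,[0,0,-97],[0,0,0]],[12,[0,0,-85],[0,0,0]],[12,[0,0,-40],[0,0,0]],[12,[0,0,10],[0,0,0]],[12,[0,0,60],[0,0,0]],[12,[0,0,60],[0,0,0]]]}}

```text
time_s: 52.8
eef_pos: [614.6, -360.5, 169.9]
ee_rot: [0.007, 0.75, 0.661, 0.001]
force: [0.3, -0.3, -0.4]
grip_width: 0.261
grip_force: 49.6
```

Call:
{"name": "apply_moves", "arguments": {"targets": [[12,[-11,42,0],[0,0,5]],[12,[-22,84,0],[0,0,11.2]],[12,[-33,126,0],[0,0,11.2]],[12,[-44,168,0],[0,0,11.2]],[12,[-55,210,0],[0,0,11.2]],[12,[-66,252,0],[0,0,11.2]],[12,[-77,294,0],[0,0,11.2]],[12,[-88,336,0],[0,0,11.2]],[12,[-99,378,0],[0,0,11.2]],[12,[-110,420,0],[0,0,11.2]],[12,[-119.7,448.8,0],[0,0,11.2]],[12,[-119.7,448.8,0],[0,0,11.2]],[12,[-119.7,448.8,0],[0,0,11.2]],[12,[-119.7,448.8,-30],[0,0,11.2]],[12,[-119.7,448.8,-60],[0,0,11.2]],[12,[-119.7,448.8,-72],[0,0,11.2]],[12,[-119.7,448.8,-76],[0,0,11.2]],[12,[-119.7,448.8,-76],[0,0,11.2]]]}}

```text
time_s: 54.6
eef_pos: [493.4, 89.5, 84.6]
ee_rot: [0.0, 0.683, 0.731, 0.0]
force: [0.1, 0.2, -1.2]
grip_width: 0.26
grip_force: 49.7
```

Call:
{"name": "apply_moves", "arguments": {"targets": [[12,[0,0,-2],[0,0,0]],[32,[0,0,-2],[0,0,0]],[32,[0,0,-2],[0,0,0]],[32,[0,0,-2],[0,0,0]],[32,[0,0,10],[0,0,0]],[32,[0,0,40],[0,0,0]],[32,[0,0,76],[0,0,0]],[32,[-40,-20,76],[0,0,0]],[20,[-85,-40,76],[0,0,0]],[10,[-130,-60,76],[0,0,0]],[0,[-160,-80,76],[0,0,0]],[0,[-160,-120,76],[0,0,0]],[0,[-160,-160,76],[0,0,0]],[0,[-160,-160,76],[0,0,0]]]}}

```text
time_s: 56.0
eef_pos: [333.1, -73.7, 161.2]
ee_rot: [0.001, 0.684, 0.729, -0.0]
force: [0.2, -0.4, 0.2]
grip_width: -0.002
grip_force: 0.0
```

```bash
python3 look.py 12; python3 bay.py 12 2>/dev/null; python3 -c "
from h import *
im=np.load('scene12.npz')['im'];cv2.imwrite('pics/c12.png',cv2.resize(im[80:300,190:490],None,fx=2.6,fy=2.6))"
```

```text
scene
[252. 213.] 137 57.0 (427.0, -262.8) (19.8, 15.0) 53.1 [45. 49. 53.]
[278. 227.] 158 20.7 (523.1, -245.7) (46.4, 45.7) -80.8 [36. 36. 33.]
[228. 264.] 173 31.0 (486.4, -436.6) (38.4, 33.6) 7.5 [89. 37. 14.]
side
[316. 273.] 272 20.7 (522.9, -244.2) (48.3, 47.2) 52.6 [49. 52. 50.]
[288. 296.] 276 58.1 (424.2, -260.5) (20.7, 18.5) -36.1 [61. 65. 68.]
[357. 334.] 349 32.9 (488.8, -432.4) (37.9, 34.4) 8.7 [106.  55.  25.]
[332.8 -70.5 160.6] [0.    0.683 0.73  0.   ] 56.1
BAY scene [363. 127.] 419 x,y,z -33 56 108.0
BAY scene [334. 143.] 91 x,y,z -84 -58 92.0
BAY scene [344. 145.] 84 x,y,z -51 -47 92.0
BAY scene [358. 157.] 83 x,y,z 12 -65 91.0
BAY side [229. 154.] 517 x,y,z -25 43 109.0
BAY side [261. 168.] 102 x,y,z 13 -55 92.0
BAY side [241. 176.] 130 x,y,z -54 -45 92.0
BAY side [232. 182.] 120 x,y,z -85 -50 93.0
[(-135, 0), (-130, 0), (-125, 0), (-120, 0), (-115, 4), (-110, 7), (-105, 6), (-100, 6), (-95, 5), (-90, 8), (-85, 4), (-80, 3), (-75, 0), (-70, 2), (-65, 9), (-60, 4), (-55, 4), (-50, 5), (-45, 9), (-40, 6), (-35, 5), (-30, 7), (-25, 7), (-20, 6), (-15, 5), (-10, 8), (-5, 6), (0, 8), (5, 6), (10, 6), (15, 6), (20, 9), (25, 8), (30, 6), (35, 3), (40, 0), (45, 0), (50, 0), (55, 0), (60, 0), (65, 0)]
-160 102.0; -156 100.0; -152 101.0; -148 nan; -144 119.0; -140 122.0; -136 123.0; -132 123.0; -128 117.0; -124 102.0; -120 97.0; -116 93.0; -112 94.0; -108 96.0; -104 94.0; -100 98.0; -96 92.0; -92 94.0;
```

View pics/c12.png

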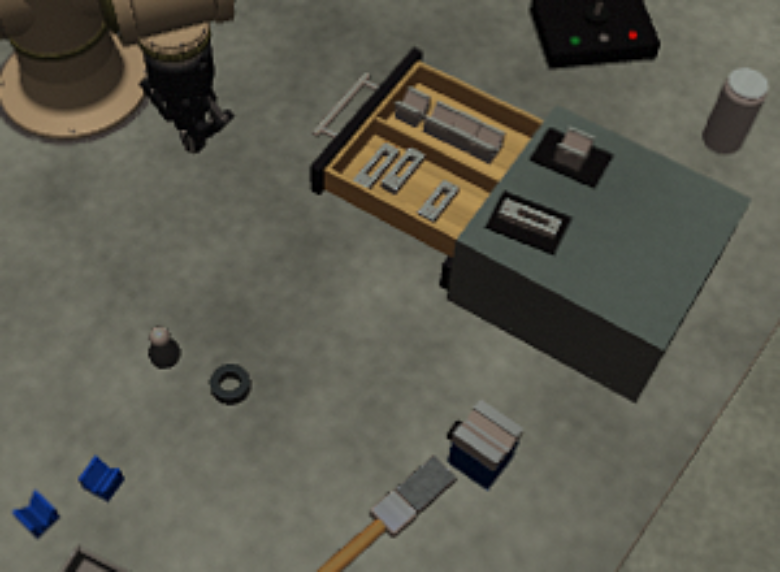

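All seven parts are in the right bays: V-blocks in the +y bay and straps flat in the −y bay. The ball and ring are untouched. Now I'll push the drawer shut by its bar.

Call:
{"name": "apply_moves", "arguments": {"targets": [[0,[5,45,0],[0,0,0]],[0,[10,90,0],[0,0,0]],[0,[15,135,0],[0,0,0]],[0,[22,180,0],[0,0,0]],[0,[27,207,0],[0,0,0]],[0,[27,207,0],[0,0,0]],[0,[27,207,-40],[0,0,0]],[0,[27,207,-70],[0,0,0]],[0,[27,207,-78],[0,0,0]],[0,[27,207,-78],[0,0,0]]]}}

```text
time_s: 57.1
eef_pos: [359.2, 137.0, 81.9]
ee_rot: [-0.001, 0.682, 0.731, -0.001]
force: [0.4, -0.3, -0.3]
grip_width: -0.0
grip_force: 0.0
```

Call:
{"name": "apply_moves", "arguments": {"targets": [[0,[8,0.6,0],[0,0,0]],[0,[16,1.2,0],[0,0,0]],[0,[26,1.9,0],[0,0,0]],[0,[37,2.7,0],[0,0,0]],[0,[48,3.5,0],[0,0,0]],[0,[59,4.3,0],[0,0,0]],[0,[70,5.2,0],[0,0,0]],[0,[81,6,0],[0,0,0]],[0,[92,6.8,0],[0,0,0]],[0,[103,7.6,0],[0,0,0]],[0,[114,8.4,0],[0,0,0]],[0,[125,9.2,0],[0,0,0]],[0,[136,10,0],[0,0,0]],[0,[147,10.8,0],[0,0,0]],[0,[158,11.6,0],[0,0,0]],[0,[169,12.4,0],[0,0,0]],[0,[180,13.2,0],[0,0,0]],[0,[190,14,0],[0,0,0]],[0,[198,14.6,0],[0,0,0]],[0,[204,15,0],[0,0,0]]]}}

```text
time_s: 59.1
eef_pos: [564.5, 152.0, 81.8]
ee_rot: [-0.0, 0.682, 0.731, -0.0]
force: [-2.5, -0.1, 0.4]
grip_width: -0.001
grip_force: 0.8
```

Still pushing freely. I'll advance slowly until contact.

Call:
{"name": "apply_moves", "arguments": {"targets": [[0,[3,0.2,0],[0,0,0]],[0,[6,0.4,0],[0,0,0]],[0,[9,0.7,0],[0,0,0]],[0,[12,0.9,0],[0,0,0]],[0,[14,1,0],[0,0,0]],[0,[14,1,0],[0,0,0]]]}}

```text
time_s: 59.7
eef_pos: [578.1, 153.0, 82.1]
ee_rot: [0.0, 0.682, 0.731, 0.0]
force: [-0.4, 0.4, 1.0]
grip_width: 0.0
grip_force: 0.0
```

Call:
{"name": "apply_moves", "arguments": {"targets": [[0,[2,0.1,0],[0,0,0]],[0,[4,0.3,0],[0,0,0]],[0,[6,0.4,0],[0,0,0]],[0,[7,0.5,0],[0,0,0]],[0,[7,0.5,0],[0,0,0]]]}}

```text
time_s: 60.2
eef_pos: [581.4, 153.3, 81.9]
ee_rot: [-0.003, 0.682, 0.731, -0.004]
force: [-21.7, -3.3, 13.7]
grip_width: 0.003
grip_force: 11.2
```

Call:
{"name": "apply_moves", "arguments": {"targets": [[0,[0,0,0],[0,0,0]],[0,[-20,-1.5,0],[0,0,0]],[0,[-60,-4,0],[0,0,0]],[0,[-90,-6,40],[0,0,0]],[0,[-120,-10,90],[0,0,0]],[0,[-170,-10,130],[0,0,0]],[0,[-220,-10,150],[0,0,0]],[0,[-220,-10,150],[0,0,0]],[0,[-220,-10,150],[0,0,0]]]}}

```text
time_s: 61.1
eef_pos: [363.7, 143.7, 234.1]
ee_rot: [0.002, 0.682, 0.731, 0.002]
force: [0.8, -0.7, -0.2]
grip_width: -0.001
grip_force: 0.0
```

```bash
python3 look.py 13; python3 - <<'E'
from h import *
for n in("scene","side"):
    for t in("0","13"):
        z=np.load(f"{n}{t}.npz");P=cloud(camera_info(n),z['d'])
        m=(P[...,2]>92)&(P[...,2]<110)&(P[...,0]>500)&(P[...,0]<660)&(P[...,1]>50)&(P[...,1]<290)&(z['im'].min(2)>60)
        x=P[m];r=(x[:,:2]-[597,154])@[.9973,.0732]
        print(n,t,np.percentile(r,[2,10,25,50]).round(1))
im=np.load('side13.npz')['im'];cv2.imwrite('pics/c13.png',cv2.resize(im[60:340,200:460],None,fx=2.1,fy=2.1))
E
```

```text
scene
[252. 213.] 136 58.2 (425.9, -263.9) (20.4, 18.5) 2.9 [45. 48. 52.]
[278. 227.] 156 20.2 (523.6, -247.0) (50.0, 45.4) -49.0 [34. 35. 32.]
[228. 264.] 173 29.7 (486.6, -436.3) (39.4, 35.2) 8.3 [87. 36. 14.]
side
[316. 273.] 270 20.8 (522.5, -244.9) (47.6, 47.3) 52.6 [50. 52. 50.]
[288. 295.] 275 58.0 (425.2, -259.9) (21.5, 17.6) -56.5 [62. 66. 69.]
[357. 334.] 345 32.5 (488.7, -432.5) (38.0, 34.0) 6.8 [107.  56.  25.]
[365.2 143.5 232.4] [0.001 0.682 0.731 0.001] 61.2
BAY scene [378. 137.] 61 x,y,z 30 45 106.0
BAY scene [366. 153.] 65 x,y,z 29 -48 106.0
BAY side [251. 143.] 221 x,y,z 61 48 114.0
BAY side [271. 158.] 255 x,y,z 62 -51 113.0
scene 0 [-5.3 -4.4 -1.5  1.5]
scene 13 [-1.4 -0.3  1.9  5.1]
side 0 [-6.2 -4.7 -3.6  0.2]
side 13 [-3.1 -1.8  0.1  3.8]
```

View pics/c13.png

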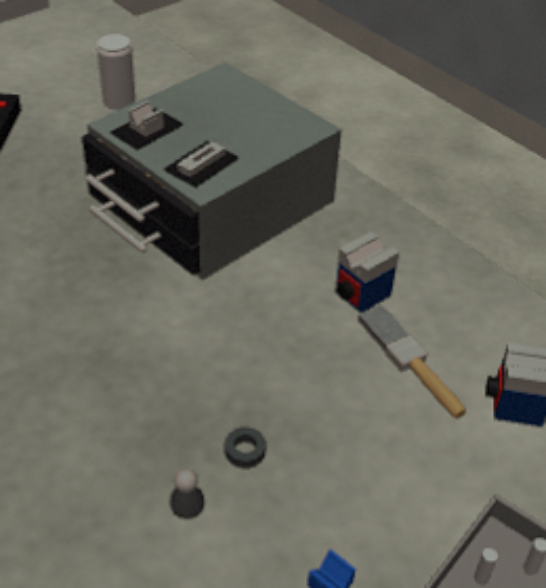

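The drawer is fully shut. The bar sits about 4 mm further in than at the start, against the stop. The ball and ring are where they were, and the bench is clear of parts.

```bash
python3 -c "
from rig import ctrl
print(ctrl.finish_job())"
```

```text
the job is handed in; nothing more can be done
None
```

The job is handed in: all four V-blocks are in the +y bay and all three straps in the −y bay, the drawer is pushed shut to its stop, and the master ball and setting ring are still where they stood.

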